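Tighten the jaw-model clamp with the click wrench

ROBOT

A 6-joint arm with a two-finger parallel gripper is mounted at the origin on the work surface. World frame = base frame: x ahead of the robot, y to its left, z up, the work surface at z = 0. Lengths are in m, angles in rad, forces in N, time in s.
With the tool pointing down it reaches from about 0.15 to 0.775 m from the base axis. Payload 6.1 kg.
Tool frame: the origin (TCP) lies midway between the tips of the shut fingers; the grasp point (between the pads) lies behind it (robot.grip_point_offset is the z of the grasp point in the tool frame, in m); z points along the fingers, y is the direction in which the jaws open and shut (so a half turn about z gives the same grasp; the last joint's range is limited). The gripper opens to 85 mm and grips with 20 to 120 N. Pads are 22 mm wide; open, the fingers measure 114 mm over their backs; the gripper's body (76 mm by 85 mm) begins 54 mm behind the grasp point. The pads swing forward as they close: fully open they stand 13 mm farther back than shut.
Start: joints at [1.106, 0.126, -0.04, 1.405, 0, 1.571], TCP at [0.235, 0.469, 0.209] pointing down, gripper open.
Joint ranges: [-2.72, 2.72], [-0.95, 1.95], [-1.27, 1.35], [-1.78, 2.02], [-1.46, 1.47], [-3.14, 3.14]. Speed limits (rad/s): [2.39, 2.39, 3.01, 3.14, 3.14, 3.14].

INTERFACE

Orientations are given as a unit quaternion [w, x, y, z].
In Python, from station import robot, grab_frame, camera_info, finder gives the robot as it stands.
- The arm moves only by the tool move_arm, never from a script. Its argument "moves" is a list of rows, each a list of 3 entries, a list of its own where there are three numbers: the opening, from -1 (shut) to 1 (fully open), then the shift along the tool's x, y, z in mm, then the turn about the tool's z in rad. In form: [[fingers, [x, y, z], roll], ...]. A call has exactly 8 rows; each row is the pose to reach, as a shift and turn from the pose measured when the call began, along the tool's axes at that moment; what a row does not reach only later rows make up. A row lasts 1/12 s, in which the tool goes at most 41.7 mm and 7.16 degrees, less where a joint would pass 70% of its speed; a pose out of reach is approached as far as the arm can. A call with a gripper value outside its range is refused whole. The fingers move at their own pace and stop on an object; the grip force is fixed at half the most. Time passes only in rows, so rows that repeat a pose let the fingers close, or fill a call up. It gives the time, the measured TCP pose, the force and the opening at its end, in the units of the state.
- robot.read_state(): the state, without advancing time (a new reading comes with each control period).
- grab_frame(name): name is "side" or "top"; returns the picture (384x512x3 uint8, blue, green, red); there is no depth.
- camera_info(name): a dict with "mtx" (3x3 intrinsics, pixels), "rvec" (rotation vector, rad) and "tvec" (3), from world to camera coordinates, as OpenCV has them. Camera axes: x right, y down, z forward; pixel columns grow to the right and rows downward; lengths in m; the calibration is good to about 2 mm. A picture is of the moment at which its call begins. camera_info takes no time and is no camera call.
- robot.job_done(): hands the job in, once; it reports no verdict.
Trained networks look in the newest picture that a camera, given by its name, has taken for a name from the list of things; names that differ only in an ending like _2 or _b are one class to them, and where a whole thing is asked for, a point or a joint stands for the part that bears it (a point fixed in the world has none). Each returns a list of dicts, best first, with "confidence" (0 to 1); they miss things now and then, are a little off and sometimes report something else, mostly with a low value. They report only what shows in the picture. A call takes as long as a camera call. They do not tell look-alikes from the thing itself.
- finder.boxes_of(target, camera): "point" ([x, y, z] in m, in the coordinates of the camera as it stood for that picture, good to about 4 mm: the middle of the surface that is visible of it).
- finder.landmark_of(target, camera): "point" ([x, y, z] in m, in the coordinates of the camera as it stood for that picture, good to about 4 mm: a listed point, or the origin of a listed thing).
The state is a dict: "time": time; "joint_positions": joint angles; "qvel": joint speeds; "tau": joint torques, N m; "tool_pos": TCP position; "tool_rot": TCP orientation; "wrist_force": force on the tool from outside, world axes, zero at the start; "moment": the same for the moment, N m; "width": finger opening in m.
Only numpy, scipy, OpenCV 4.12 (cv2) and the standard library are available. Lean on these libraries where they do the work, as an engineer would, in place of code of your own. Each camera call takes 0.05 s, during which the arm holds its last target.

TASK

Take the click wrench from the tray, set its square socket fully down over the brass clamp bolt, and swing the handle clockwise (seen from above) until the wrench's joint trips and the handle stays clearly bent (about 15 degrees). Stop there without over-tightening the bolt, leave the wrench seated on the bolt with its handle bent, let go, and do not disturb the jar, the plaster cast or the bur block.

Things in the scene. Friction and masses are not known exactly. Their poses are not given: they have to be found in the camera images.
- wrench_knob (a point): Centre of the wrench's blue grip knob (26 x 26 mm, 38 mm tall, faces along this point's x and y) on its steel head (50 x 50 mm, 26 mm tall): take the wrench here from above to carry and seat it. z up, x along the straight handle. The point is 45 mm above the wrench's underside, 19 mm above the head's top. Wrench about 0.47 kg (varies), mostly in the head.
- wrench_socket (a point): Centre of the socket's mouth on the wrench's underside, straight below the knob. Square hole open downward, 32 mm wide, 20 mm deep, 4 mm lead-in chamfer; z up, sides along this point's x and y (x along the straight handle). Fully seated, it lies 17 mm below bolt_top.
- handle_end (a point): On the centre line of the round orange handle (24 mm thick, tip 175 mm from the knob's axis), 20 mm short of its tip: 155 mm from the knob's axis when straight, 12.5 mm above the wrench's underside. x points outward along the handle. The handle is hinged to the head on a vertical pin 40 mm from the knob's axis (115 mm from this point).
- bolt_top (a point): Centre of the top of the upright brass clamp bolt's square head, 30 x 30 x 17 mm, sides along this point's x and y; it stands on a steel collar (53 mm across, top at 115 mm height). The wrench fits four ways, a quarter turn apart. The bolt turns easily clockwise for an unknown 0.2 to 0.8 rad (socket slack adds up to 0.2), then is tight.
- stand (a point): Foot, at bench height, of the white post (110 x 100 mm foot plate, 60 x 50 mm clamp) that carries the bolt straight above this point. A chrome rod and a pink jaw model reach out along this point's +x to 150 mm, below 85 mm height.
- tray (a point): Centre of the inner floor (4 mm above the bench) of the steel tray (200 x 270 mm, rim 16 mm high) in which the wrench lies; y along its long side. Tray and post stand left and right of the middle, either way round.
- click (a joint): Bend of the wrench's breakaway joint, rad: 0 straight, 0.40 at its stop, positive when the handle has bent clockwise relative to the head. It stays straight until about 0.65 Nm acts at its pin (5 to 6 N across the handle at handle_end); then it trips: it gives way and bends on under that steady load, and stays bent where it is left. At the stop it is rigid again.
- strain (a joint): How far the tight bolt is forced, rad (20 Nm per rad): near 0 while the bolt turns freely, about 0.05 as the wrench trips; above 0.10 (2 Nm, about 13 N across the handle at handle_end) it is over-tightened.
- jar_center (a point): Centre of a small amber jar with a white cap, 40 mm across, 45 mm tall. Leave alone.
- cast_center (a point): Centre of a white plaster dental cast, 50 x 60 mm, 34 mm tall, this point 15 mm above the bench. Leave alone.
- burs_center (a point): Centre of a green bur block, 35 x 70 x 22 mm with small burs standing in it to 41 mm. Leave alone.
Not all that is in view belongs to the job. Leave any purple look-alike of the part that bears bolt_top alone. Several things look just like the part that bears wrench_knob: the one meant starts farthest to the robot's left.

How it is judged:
On the way, in this order (a step that is already met when the one before it is completed fails the run):
1. the wrench's socket is fully seated over the bolt (distance between wrench_socket and bolt_top below 0.0205 m and horizontal distance between wrench_socket and bolt_top below 0.004 m and z of wrench_socket in the frame of bolt_top below -0.0135 m and angle between wrench_socket's own z axis and vertical below 0.1 rad), for 0.2 s.
2. the wrench's joint trips with the wrench on the bolt (value of joint click above 0.14 rad and horizontal distance between wrench_socket and bolt_top below 0.005 m and z of wrench_socket in the frame of bolt_top below -0.011 m), for 0.1 s.
At the end, for the whole second after the job is handed in: The wrench rests on the bolt, its socket at least 11 mm down over the head, centred within 5 mm and upright within 0.12 rad, its joint tripped (bent by more than 0.14 rad), at rest and released (all of step 2 and angle between wrench_socket's own z axis and vertical below 0.12 rad and linear speed of wrench below 0.02 m/s); the robot touches nothing.
It fails at once if the bolt is over-tightened (forced by more than 0.10 rad, 2 Nm) (value of joint strain above 0.1 rad).
It fails at once if the jar, the cast or the bur block is moved by more than 25 mm (distance of any of jar_center, cast_center, burs_center from where it was at the start of the episode above 0.025 m).
It also fails if it takes over 72 s, if anything falls off the work surface, if the arm or the gripper's body presses on something with over 40 N, if the wrist force passes 120 N, or if a joint passes its speed limit or range.

## Working session

There is one attempt and no reset: what is moved stays moved. The work goes in short steps, Python scripts to look and compute and a tool call to move; the robot and the scene stay as the last step left them, time stands still between calls to the robot, and variables do not carry over. Pictures are saved under pics/ and viewed, and the job is handed in when it is done.

Besides the shell and the picture viewer there is one more tool, called after "Request:" by a JSON object that holds its "name" and its "arguments", one argument or row to a line. move_arm: Moves the arm, as the interface text tells. Its arguments: {"type":"object","properties":{"moves":{"type":"array","items":{"type":"array"}}},"required":["moves"]}

```bash
mkdir -p pics; ls; python3 - <<'E'
from station import robot, grab_frame, camera_info, finder
import cv2,numpy as np
for n in("top","side"):
    im=grab_frame(n); cv2.imwrite(f"pics/{n}0.png",im)
    ci=camera_info(n); R=cv2.Rodrigues(np.array(ci["rvec"],float))[0]; t=np.array(ci["tvec"],float).ravel()
    print(n,np.round(ci["mtx"],1).tolist(),"campos",np.round(-R.T@t,3))
    for tg in("wrench_knob","wrench_socket","handle_end","bolt_top","stand","tray","jar_center","cast_center","burs_center"):
        for d in finder.landmark_of(tg,n)[:6]:
            print(tg,round(d["confidence"],2),np.round(R.T@(np.array(d["point"])-t),4))
s=robot.read_state(); print(s, robot.grip_point_offset)
E
```

```text
pics
top [[359.4, 0.0, 249.3], [0.0, 359.4, 187.6], [0.0, 0.0, 1.0]] campos [ 0.408 -0.104  1.205]
wrench_knob 0.72 [ 0.5824 -0.1431  0.0478]
wrench_knob 0.69 [ 0.5648 -0.2951  0.0186]
wrench_knob 0.63 [ 0.6045 -0.5829  0.0449]
wrench_socket 0.7 [ 0.6101 -0.5889 -0.0031]
wrench_socket 0.59 [ 0.582  -0.14    0.0029]
wrench_socket 0.23 [ 0.5624 -0.2927  0.0169]
handle_end 0.82 [ 0.5648 -0.2934  0.0153]
handle_end 0.61 [ 0.65   -0.4306  0.014 ]
bolt_top 0.69 [0.5642 0.2413 0.1311]
bolt_top 0.47 [0.3012 0.3487 0.1321]
stand 0.78 [ 0.5607  0.2372 -0.0015]
stand 0.56 [2.970e-01 3.548e-01 3.000e-04]
stand 0.49 [0.683  0.0194 0.0167]
tray 0.95 [ 0.5503 -0.2135  0.0023]
jar_center 0.41 [ 0.4637 -0.0068  0.0214]
cast_center 0.84 [0.6842 0.0236 0.0156]
burs_center 0.68 [0.5809 0.3505 0.0112]
side [[438.4, 0.0, 260.6], [0.0, 438.4, 192.8], [0.0, 0.0, 1.0]] campos [0.43  0.84  0.968]
wrench_knob 0.78 [ 0.6038 -0.5827  0.0444]
wrench_knob 0.74 [ 0.5787 -0.1408  0.0481]
wrench_socket 0.88 [ 0.5823 -0.1383  0.0059]
handle_end 0.66 [ 0.5612 -0.2922  0.0174]
bolt_top 0.85 [0.2914 0.3552 0.1289]
bolt_t
[... 324 characters left out ...]
12 0.3535 0.0159]
{'time': 1.0, 'joint_positions': array([ 1.10600400e+00,  1.25815647e-01, -3.95664681e-02,  1.40542432e+00,
        1.38675929e-05,  1.57078245e+00]), 'qvel': array([-0.00028021,  0.00028555,  0.00029254, -0.00026696,  0.00129998,
        0.00134257]), 'tau': array([-4.51792330e-04, -4.35714054e+01,  3.53095472e+01,  1.28147971e-03,
       -1.63370537e-04, -1.81139136e-06]), 'tool_pos': array([0.23531569, 0.46929745, 0.20880168]), 'tool_rot': array([-7.91113286e-06,  2.30303180e-01,  9.73118927e-01, -3.32000007e-06]), 'wrist_force': array([-0.09831196,  0.33568851, -0.18612773]), 'moment': array([ 0.01083582, -0.0117264 ,  0.02879859]), 'width': 0.08544390834197946} -0.0187
```

View pics/top0.png

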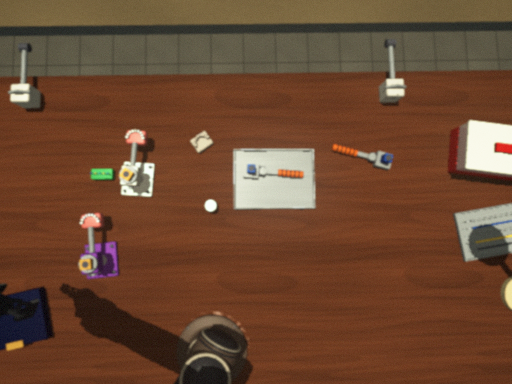

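View pics/side0.png

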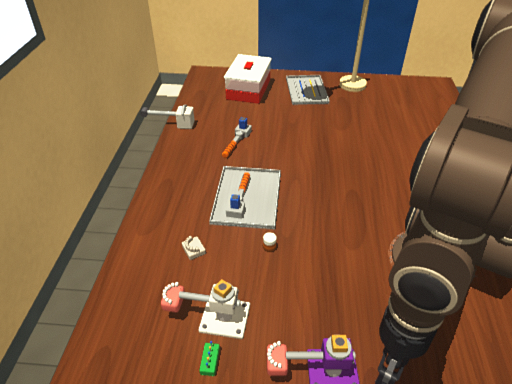

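Top picture: the candidates for the wrench are the one in the tray (blue knob at about (250,170), y≈-0.14) and a look-alike on the bench (knob at about (386,159), y≈-0.58). The tray one is farther left (+y). For the bolt, the white post's is at (128,175) and the purple decoy is at (88,264), so I take the white post. Next, close crops.

```bash
python3 - <<'E'
import cv2,numpy as np
t=cv2.imread("pics/top0.png"); s=cv2.imread("pics/side0.png")
a=cv2.resize(t[145:215,230:320],(400,311),interpolation=cv2.INTER_CUBIC)
b=cv2.resize(t[155:200,105:163],(400,310),interpolation=cv2.INTER_CUBIC)
c=cv2.resize(s[160:230,205:290],(400,289)[:2],interpolation=cv2.INTER_CUBIC)
d=cv2.resize(s[270:345,180:267],(400,289),interpolation=cv2.INTER_CUBIC)
o=np.vstack([np.hstack([a[:310],b]),np.hstack([c,d])]); cv2.imwrite("pics/crop0.png",o)
E
```

```text
(no output)
```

View pics/crop0.png

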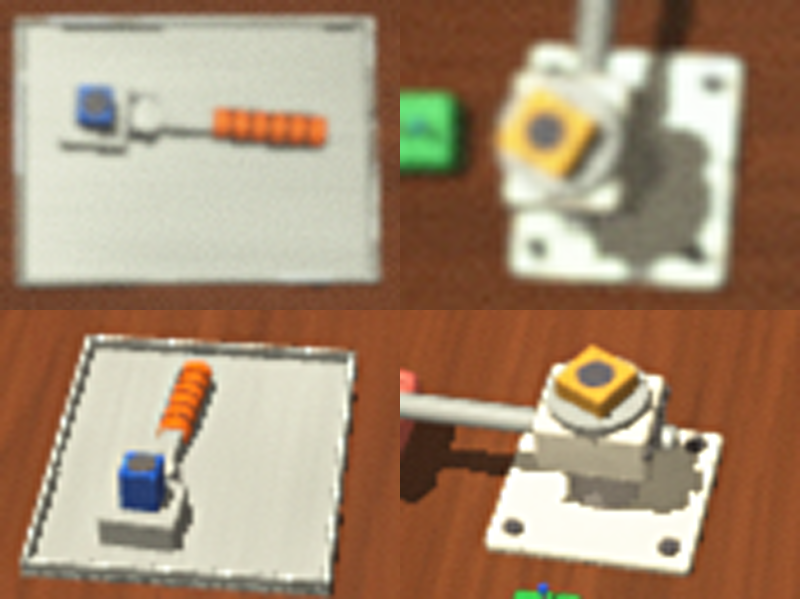

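```bash
cat > h.py <<'E'
from station import robot, grab_frame, camera_info, finder
import cv2,numpy as np
from scipy.optimize import minimize
def mask(im,kind):
    h=cv2.cvtColor(im,cv2.COLOR_BGR2HSV)
    if kind=="blue": m=cv2.inRange(h,(105,120,40),(125,255,255))
    if kind=="brass": m=cv2.inRange(h,(13,130,110),(28,255,255))
    if kind=="orange": m=cv2.inRange(h,(3,190,120),(14,255,255))
    return m
def proj(ci,P): return cv2.projectPoints(np.array(P,float),np.array(ci["rvec"]),np.array(ci["tvec"]),np.array(ci["mtx"]),None)[0].reshape(-1,2)
def comp(m,near,rad=25):
    mm=np.zeros_like(m); cv2.circle(mm,tuple(int(v) for v in near),rad,255,-1); m=m&mm
    n,l,s,c=cv2.connectedComponentsWithStats(m)
    k=1+np.argmax(s[1:,4]); pts=cv2.findNonZero((l==k).astype(np.uint8))
    out=np.zeros_like(m); cv2.fillConvexPoly(out,cv2.convexHull(pts),1); return out
def cub(x,y,w,z0,z1,yaw):
    c,s=np.cos(yaw),np.sin(yaw);h=w/2
    return [[x+c*a-s*b,y+s*a+c*b,z] for z in(z0,z1) for a in(-h,h) for b in(-h,h)]
S=8
def soft(ci,P,sh,box):
    x0,y0,x1,y1=box
    p=(proj(ci,P)-[x0-.5,y0-.5])*S
    im=np.zeros(((y1-y0)*S,(x1-x0)*S),np.float32)
    cv2.fillConvexPoly(im,np.round(cv2.convexHull(p.astype(np.float32))*16).astype(np.int32),1,shift=4)
    return cv2.resize(im,(x1-x0,y1-y0),interpolation=cv2.INTER_AREA)
def fitcub(views,x,y,w,z0,z1,kind,freez=False):
    """views: list of (ci,im)"""
    D=[]
    for ci,im in views:
        pc=proj(ci,[[x,y,(z0+z1)/2]])[0]; m=comp(mask(im,kind),pc)
        box=(int(pc[0])-30,int(pc[1])-30,int(pc[0])+30,int(pc[1])+30)
        H,W=m.shape; box=(max(box[0],0),max(box[1],0),min(box[2],W),min(box[3],H))
        D.append((ci,m[box[1]:box[3],box[0]:box[2]].astype(np.float32),box))
    def f(p):
        return sum(np.abs(soft(ci,cub(p[0],p[1],w,z0,z1,p[2]),0,b)-m).sum()/m.sum() for ci,m,b in D)/len(D)
    best=None
    for y0 in np.deg2rad(np.arange(0,90,11.25)):
        r=minimize(f,[x,y,y0],method="Nelder-Mead",options=dict(initial_simplex=np.array([x,y,y0])+np.array([[0,0,0],[.006,0,0],[0,.006,0],[0,0,.15]]),maxiter=150))
        if best is None or r.fun<best.fun: best=r
    return best.x[0],best.x[1],np.rad2deg(best.x[2])%90,best.fun
E
python3 - <<'E'
from h import *
V={n:(camera_info(n),cv2.imread(f"pics/{n}0.png")) for n in("top","side")}
for nm,a in(("knob",(.580,-.1415,.026,.030,.068,"blue")),("bolt",(.5605,.2395,.030,.115,.132,"brass"))):
    for vs in(["top"],["side"],["top","side"]):
        print(nm,vs,np.round(fitcub([V[v] for v in vs],*a),4))
# handle: orange axis points via ray-plane z=.0165
for n,(ci,im) in V.items():
    pc=proj(ci,[[.565,-.28,.0165]])[0]
    m=comp(mask(im,"orange"),pc,35); pts=cv2.findNonZero(m).reshape(-1,2).astype(float)
    R=cv2.Rodrigues(np.array(ci["rvec"],float))[0];t=np.array(ci["tvec"],float).ravel()
    c=cv2.undistortPoints(pts.reshape(-1,1,2),np.array(ci["mtx"]),None).reshape(-1,2)
    d=np.c_[c,np.ones(len(c))]@R; o=-R.T@t
    w=o+d*((.0165-o[2])/d[:,2])[:,None]
    vx,vy,x0,y0=cv2.fitLine(w[:,:2].astype(np.float32),cv2.DIST_L2,0,1e-4,1e-4).ravel()
    print(n,"orange cen",w[:,:2].mean(0).round(4),"ang",np.rad2deg(np.arctan2(vy,vx)), w[:,1].min(),w[:,1].max(),len(w))
print(robot.read_state()["time"])
E
```

```text
knob ['top'] [ 0.5626 -0.1487 69.2559 12.2266]
knob ['side'] [ 0.5809 -0.1395 87.9451  0.242 ]
knob ['top', 'side'] [ 0.5803 -0.1402 82.2574  6.3496]
bolt ['top'] [ 0.5621  0.2399 61.189   0.2047]
bolt ['side'] [ 0.5602  0.2354 63.3261  0.0977]
bolt ['top', 'side'] [ 0.561   0.2375 63.8125  0.2057]
top orange cen [ 0.5656 -0.2992] ang 74.57259 -0.3089203357698931 -0.28852761320446996 29
side orange cen [ 0.5656 -0.2744] ang 87.12004 -0.3188891958978668 -0.22516695894000183 113
1.0
```

```bash
python3 - <<'E'
from h import *
t=cv2.imread("pics/top0.png");h=cv2.cvtColor(t,cv2.COLOR_BGR2HSV)
for r in range(162,184,2): print([tuple(h[r,c].tolist()) for c in range(246,258,2)])
print()
for c in range(276,308,3): print([tuple(h[r,c].tolist()) for r in(170,172,174,176,178)])
print()
for r in range(166,184,2): print([tuple(h[r,c].tolist()) for c in range(118,138,3)])
E
```

```text
[(33, 20, 227), (34, 17, 229), (35, 19, 229), (37, 20, 228), (35, 20, 226), (36, 21, 227)]
[(39, 16, 218), (107, 60, 215), (106, 65, 204), (106, 42, 190), (103, 33, 196), (39, 18, 221)]
[(45, 15, 209), (109, 93, 186), (110, 42, 134), (107, 28, 126), (109, 78, 166), (48, 12, 213)]
[(48, 12, 206), (110, 73, 165), (21, 15, 122), (8, 9, 118), (110, 63, 130), (46, 16, 178)]
[(73, 9, 198), (109, 123, 182), (110, 62, 145), (112, 71, 147), (109, 125, 165), (44, 20, 163)]
[(35, 16, 197), (111, 95, 131), (111, 113, 126), (109, 130, 129), (109, 105, 122), (36, 23, 154)]
[(36, 18, 222), (36, 22, 186), (35, 22, 137), (30, 13, 100), (26, 22, 94), (28, 27, 158)]
[(35, 23, 208), (35, 23, 208), (37, 23, 204), (32, 24, 189), (34, 20, 188), (37, 22, 198)]
[(30, 27, 142), (36, 24, 150), (34, 25, 150), (33, 24, 126), (32, 28, 135), (32, 27, 133)]
[(35, 19, 224), (33, 20, 225), (33, 23, 222), (36, 23, 208), (37, 23, 201), (38, 24, 201)]
[(35, 20, 228), (35, 19, 228), (33, 20, 225), (36, 18, 224), (30, 18, 224), (36, 21, 227)]

[(30, 27, 211), (32, 23, 209), (23, 37, 152), (32, 23, 188), (37, 20, 216)]
[(1
[... 1058 characters left out ...]
, (22, 70, 232), (32, 22, 228), (38, 34, 212)]
[(14, 121, 124), (23, 98, 243), (17, 96, 170), (17, 75, 153), (24, 151, 247), (22, 68, 207), (33, 29, 166)]
[(15, 145, 148), (24, 145, 250), (19, 42, 128), (15, 32, 129), (22, 157, 244), (19, 109, 117), (30, 29, 161)]
[(14, 134, 148), (24, 132, 247), (19, 127, 197), (18, 117, 196), (20, 170, 214), (28, 33, 124), (26, 25, 161)]
[(11, 129, 134), (22, 44, 225), (22, 122, 238), (24, 156, 248), (19, 165, 133), (33, 24, 198), (28, 34, 126)]
[(10, 159, 122), (32, 28, 228), (27, 30, 228), (20, 100, 229), (26, 47, 126), (32, 25, 194), (27, 44, 115)]
[(10, 159, 112), (38, 16, 249), (40, 16, 235), (30, 22, 209), (30, 26, 177), (39, 35, 199), (33, 33, 184)]
```

```bash
sed -i 's/(105,120,40),(125/(102,55,40),(130/; s/(13,130,110)/(16,85,110)/; s/(3,190,120)/(3,110,100)/' h.py
cat > fit0.py <<'E'
from h import *
V={n:(camera_info(n),cv2.imread(f"pics/{n}0.png")) for n in("top","side")}
for nm,a in(("knob",(.580,-.1415,.026,.030,.068,"blue")),("bolt",(.5605,.2395,.030,.115,.132,"brass"))):
    for vs in(["top"],["side"],["top","side"]):
        print(nm,vs,np.round(fitcub([V[v] for v in vs],*a),4))
for n,(ci,im) in V.items():
    pc=proj(ci,[[.565,-.28,.0165]])[0]
    m=comp(mask(im,"orange"),pc,35); pts=cv2.findNonZero(m).reshape(-1,2).astype(float)
    R=cv2.Rodrigues(np.array(ci["rvec"],float))[0];t=np.array(ci["tvec"],float).ravel()
    c=cv2.undistortPoints(pts.reshape(-1,1,2),np.array(ci["mtx"]),None).reshape(-1,2)
    d=np.c_[c,np.ones(len(c))]@R; o=-R.T@t
    w=o+d*((.0165-o[2])/d[:,2])[:,None]
    vx,vy,x0,y0=cv2.fitLine(w[:,:2].astype(np.float32),cv2.DIST_L2,0,1e-4,1e-4).ravel()
    print(n,"orange cen",w[:,:2].mean(0).round(4),"ang",np.rad2deg(np.arctan2(vy,vx)), w[:,1].min(),w[:,1].max(),len(w))
E
python3 fit0.py
```

```text
knob ['top'] [ 0.5828 -0.1407 79.2912  0.1852]
knob ['side'] [ 5.81100e-01 -1.40100e-01  8.71464e+01  7.88000e-02]
knob ['top', 'side'] [ 0.5818 -0.1408 83.4469  0.1589]
bolt ['top'] [ 0.5626  0.2379 57.6817  0.1071]
bolt ['side'] [ 0.5599  0.237  62.0044  0.0717]
bolt ['top', 'side'] [ 0.5612  0.2374 59.1938  0.1244]
top orange cen [ 0.6002 -0.3191] ang 39.384693 -0.3968661396714479 -0.2075971525486133 1888
side orange cen [ 0.5923 -0.3428] ang 61.25461 -0.4820661063051159 -0.18276364775336118 2260
```

```bash
cat > go.py <<'E'
import sys,numpy as np
from station import robot
from scipy.spatial.transform import Rotation as Ro
def go(x,y,z,yawy=None):
    s=robot.read_state(); w,a,b,c=s["tool_rot"]; R=Ro.from_quat([a,b,c,w]).as_matrix()
    d=R.T@(np.array([x,y,z])-s["tool_pos"])*1000
    yw=np.degrees(np.arctan2(R[1,1],R[0,1])); 
    r=0 if yawy is None else (yw-yawy+90)%180-90
    print("t",round(s["time"],2),"tcp",s["tool_pos"].round(4),"yawy",yw.round(2),"tilt",np.degrees(np.arccos(-R[2,2])).round(2),"F",s["wrist_force"].round(2),"M",s["moment"].round(2),"w",s["width"].round(4),"q6",s["joint_positions"][5].round(2))
    print("shift mm",d.round(1),"roll",np.radians(r).round(4))
if __name__=="__main__": go(*map(float,sys.argv[1:]))
E
python3 go.py .5815 -.1405 .2 -6.8
```

```text
Traceback (most recent call last):
  File "go.py", line 11, in <module>
    if __name__=="__main__": go(*map(float,sys.argv[1:]))
                             ~~^^^^^^^^^^^^^^^^^^^^^^^^^^
  File "go.py", line 9, in go
    print("t",round(s["time"],2),"tcp",s["tool_pos"].round(4),"yawy",yw.round(2),"tilt",np.degrees(np.arccos(-R[2,2])).round(2),"F",s["wrist_force"].round(2),"M",s["moment"].round(2),"w",s["width"].round(4),"q6",s["joint_positions"][5].round(2))
                                                                                                                                                                                           ^^^^^^^^^^^^^^^^
AttributeError: 'float' object has no attribute 'round'
```

```bash
sed -i 's/s\["width"\].round(4)/round(float(s["width"]),4)/' go.py
python3 go.py .5815 -.1405 .2 -6.8
```

```text
t 1.0 tcp [0.2353 0.4693 0.2088] yawy 63.37 tilt 0.0 F [-0.1   0.34 -0.19] M [ 0.01 -0.01  0.03] w 0.0854 q6 1.57
shift mm [-582.8 -389.9    8.8] roll 1.2247
```

Request:
{"name": "move_arm", "arguments": {
  "moves": [
    [1,[-583,-390,0],1.2],
    [1,[-583,-390,0],1.2],
    [1,[-583,-390,0],1.2],
    [1,[-583,-390,0],1.2],
    [1,[-583,-390,0],1.2],
    [1,[-583,-390,0],1.2],
    [1,[-583,-390,0],1.2],
    [1,[-583,-390,0],1.2]
  ]
}}

```text
time: 1.67
tool_pos: [0.4004, 0.1776, 0.2091]
tool_rot: [0.0, 0.671, 0.742, 0.0]
wrist_force: [1.2, 1.0, -0.7]
width: 0.0854
```

```bash
python3 go.py .5815 -.1405 .15 -6.8
```

```text
t 1.67 tcp [0.4004 0.1776 0.2091] yawy 5.74 tilt 0.05 F [ 1.21  1.04 -0.7 ] M [-0.01 -0.04 -0.04] w 0.0854 q6 1.89
shift mm [-334.6  148.3   59.1] roll 0.2188
```

Request:
{"name": "move_arm", "arguments": {
  "moves": [
    [1,[-42,18,0],0.1],
    [1,[-84,37,0],0.219],
    [1,[-125,56,0],0.219],
    [1,[-167,74,10],0.219],
    [1,[-209,93,20],0.219],
    [1,[-251,111,35],0.219],
    [1,[-293,130,50],0.219],
    [1,[-335,148,59],0.219]
  ]
}}

```text
time: 2.33
tool_pos: [0.5617, -0.1073, 0.1595]
tool_rot: [0.0, 0.748, 0.664, 0.001]
wrist_force: [-0.2, 0.8, 0.6]
width: 0.0855
```

```bash
python3 go.py .5815 -.1405 .08 -6.8
```

```text
t 2.33 tcp [ 0.5617 -0.1073  0.1595] yawy -6.84 tilt 0.06 F [-0.24  0.81  0.6 ] M [-0.02 -0.06  0.04] w 0.0855 q6 1.5
shift mm [-30.7  23.5  79.5] roll -0.0006
```

Request:
{"name": "move_arm", "arguments": {
  "moves": [
    [1,[-30.7,23.5,20],0],
    [1,[-30.7,23.5,50],0],
    [1,[-30.7,23.5,80],0],
    [1,[-30.7,23.5,100],0],
    [1,[-30.7,23.5,115],0],
    [1,[-30.7,23.5,122],0],
    [1,[-30.7,23.5,122],0],
    [1,[-30.7,23.5,122],0]
  ]
}}

```text
time: 3.0
tool_pos: [0.5817, -0.1405, 0.0379]
tool_rot: [0.0, 0.748, 0.664, 0.001]
wrist_force: [0.6, 0.2, 0.1]
width: 0.0855
```

```bash
python3 go.py .5815 -.1405 .0365 -6.8; python3 - <<'E'
from h import *
o=[]
for n in("top","side"):
    im=grab_frame(n);p=proj(camera_info(n),[[.58,-.16,.05]])[0].astype(int);o.append(cv2.resize(im[p[1]-45:p[1]+45,p[0]-60:p[0]+60],(400,300),interpolation=cv2.INTER_CUBIC))
cv2.imwrite("pics/g1.png",np.hstack(o))
E
```

```text
t 3.0 tcp [ 0.5817 -0.1405  0.0379] yawy -6.83 tilt 0.06 F [0.63 0.16 0.08] M [-0.03 -0.03  0.01] w 0.0855 q6 1.45
shift mm [-0.  -0.2  1.4] roll -0.0004
```

View pics/g1.png

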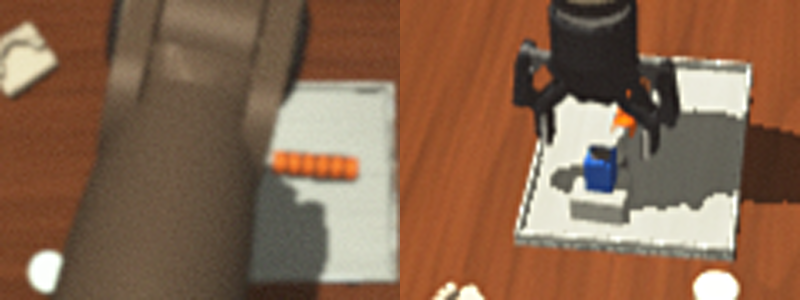

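```bash
python3 - <<'E'
from h import *
ci=camera_info("side");p=proj(ci,[[.58,-.16,.05]])[0].astype(int)
for q in ([.5817,-.1405,.049],[.5817,-.1405,.068],[.5817,-.1405,.051],[.5817+.05*.993,-.1405-.05*.119,.051],[.5817-.05*.993,-.1405+.05*.119,.051]):
    print(q,((proj(ci,[q])[0]-(p-[60,45]))*3.333+[400,0]).round())
E
```

```text
[0.5817, -0.1405, 0.049] [598. 166.]
[0.5817, -0.1405, 0.068] [597. 151.]
[0.5817, -0.1405, 0.051] [598. 165.]
[0.63135, -0.14645000000000002, 0.051] [545. 157.]
[0.53205, -0.13455, 0.051] [651. 172.]
```

Request:
{"name": "move_arm", "arguments": {
  "moves": [
    [-1,[0,0,1],0],
    [-1,[0,0,1],0],
    [-1,[0,0,1],0],
    [-1,[0,0,1],0],
    [-1,[0,0,1],0],
    [-1,[0,0,1],0],
    [-1,[0,0,1],0],
    [-1,[0,0,1],0]
  ]
}}

```text
time: 3.77
tool_pos: [0.5824, -0.1406, 0.0385]
tool_rot: [0.001, 0.748, 0.664, 0.001]
wrist_force: [-2.3, 0.9, 5.7]
width: 0.0242
```

```bash
python3 go.py .5815 -.1405 .15 -6.8; python3 - <<'E'
from h import *
o=[]
for n in("top","side"):
    im=grab_frame(n);p=proj(camera_info(n),[[.58,-.16,.05]])[0].astype(int);o.append(cv2.resize(im[p[1]-45:p[1]+45,p[0]-60:p[0]+60],(400,300),interpolation=cv2.INTER_CUBIC))
cv2.imwrite("pics/g2.png",np.hstack(o))
E
```

```text
t 3.77 tcp [ 0.5824 -0.1406  0.0385] yawy -6.82 tilt 0.19 F [-2.34  0.91  5.74] M [ 0.14  0.47 -0.07] w 0.0242 q6 1.45
shift mm [   0.    -0.6 -111.5] roll -0.0004
```

View pics/g2.png

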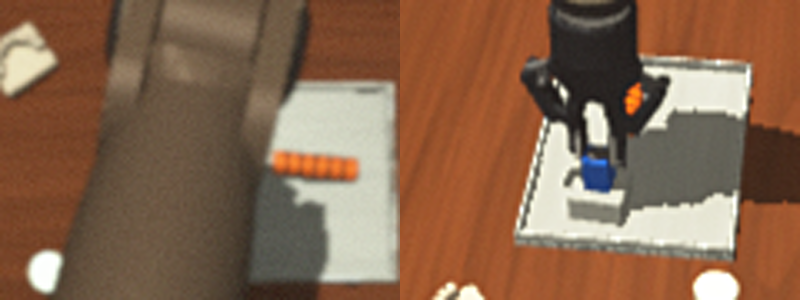

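Request:
{"name": "move_arm", "arguments": {
  "moves": [
    [-1,[0,0,-10],0],
    [-1,[0,0,-30],0],
    [-1,[0,0,-60],0],
    [-1,[0,0,-90],0],
    [-1,[0,0,-120],0],
    [-1,[0,0,-150],0],
    [-1,[0,0,-170],0],
    [-1,[0,0,-175],0]
  ]
}}

```text
time: 4.53
tool_pos: [0.5831, -0.1409, 0.2174]
tool_rot: [0.003, 0.748, 0.664, 0.003]
wrist_force: [0.5, -0.2, -4.7]
width: 0.0241
```

```bash
python3 go.py .5612 .2375 .21 -30.5; python3 - <<'E'
from h import *
o=[]
for n in("top","side"):
    im=grab_frame(n);p=proj(camera_info(n),[[.58,-.16,.2]])[0].astype(int);o.append(cv2.resize(im[p[1]-45:p[1]+45,p[0]-60:p[0]+60],(400,300),interpolation=cv2.INTER_CUBIC))
cv2.imwrite("pics/g3.png",np.hstack(o))
E
```

```text
t 4.53 tcp [ 0.5831 -0.1409  0.2174] yawy -6.82 tilt 0.48 F [ 0.47 -0.16 -4.65] M [ 0.   -0.08 -0.04] w 0.0241 q6 1.45
shift mm [373.1 -66.7   6.8] roll 0.4132
```

View pics/g3.png

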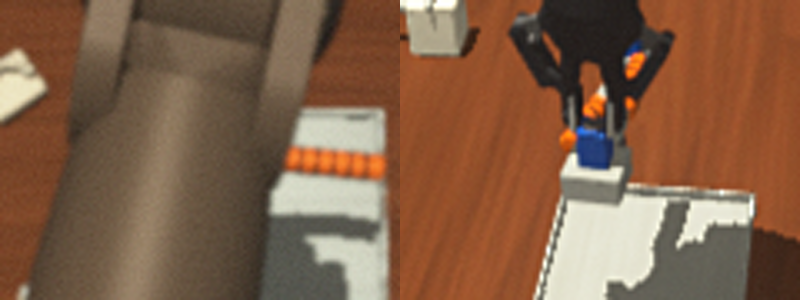

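Request:
{"name": "move_arm", "arguments": {
  "moves": [
    [-1,[37,-7,0],0.05],
    [-1,[75,-13,0],0.1],
    [-1,[112,-20,0],0.16],
    [-1,[150,-27,0],0.22],
    [-1,[187,-33,0],0.28],
    [-1,[224,-40,0],0.33],
    [-1,[262,-47,0],0.38],
    [-1,[290,-52,0],0.413]
  ]
}}

```text
time: 5.3
tool_pos: [0.5635, 0.1561, 0.2108]
tool_rot: [0.0, 0.868, 0.496, 0.0]
wrist_force: [0.1, -0.4, -4.8]
width: 0.0239
```

```bash
python3 go.py .5612 .2375 .21 -30.5
```

```text
t 5.3 tcp [0.5635 0.1561 0.2108] yawy -30.54 tilt 0.03 F [ 0.07 -0.38 -4.78] M [-0.   -0.1   0.04] w 0.0239 q6 2.37
shift mm [ 68.9 -43.3   0.8] roll -0.0006
```

```bash
python3 - <<'E'
from h import *
o=[]
for n in("top","side"):
    im=grab_frame(n);cv2.imwrite(f"pics/{n}4.png",im);p=proj(camera_info(n),[[.5635,.18,.17]])[0].astype(int);o.append(cv2.resize(im[p[1]-60:p[1]+60,p[0]-60:p[0]+60],(400,400),interpolation=cv2.INTER_CUBIC))
cv2.imwrite("pics/g4.png",np.hstack(o))
V={n:(camera_info(n),cv2.imread(f"pics/{n}4.png")) for n in("top","side")}
print(fitcub([V["side"]],.5612,.2375,.030,.115,.132,"brass"))
print(fitcub([V["side"]],.5635,.1561,.026,.2023,.2403,"blue"))
for n in("top","side"):
    ci=V[n][0];R=cv2.Rodrigues(np.array(ci["rvec"],float))[0]; t=np.array(ci["tvec"],float).ravel()
    for tg in("wrench_knob","wrench_socket","handle_end","bolt_top"):
        for d in finder.landmark_of(tg,n)[:3]: print(n,tg,round(d["confidence"],2),np.round(R.T@(np.array(d["point"])-t),4))
E
```

```text
(np.float64(0.5598057155984513), np.float64(0.23706056303120804), np.float64(60.89453312152944), np.float64(0.07865242660045624))
(np.float64(0.5652387185968988), np.float64(0.1657655190487436), np.float64(27.46125397587499), np.float64(0.40489476919174194))
top wrench_knob 0.97 [0.5658 0.1539 0.2179]
top wrench_knob 0.93 [ 0.6067 -0.586   0.0462]
top wrench_socket 0.97 [0.5662 0.159  0.1718]
top handle_end 0.98 [0.4866 0.0239 0.1894]
top handle_end 0.64 [ 0.6492 -0.435   0.0138]
side wrench_knob 0.79 [0.5642 0.1604 0.2248]
side wrench_knob 0.6 [ 0.6058 -0.5855  0.0477]
side wrench_socket 0.75 [0.5635 0.1651 0.178 ]
side wrench_socket 0.6 [0.5625 0.1582 0.2221]
side wrench_socket 0.45 [ 0.604  -0.5868  0.003 ]
side handle_end 0.74 [0.4817 0.0278 0.1879]
side handle_end 0.49 [0.5778 0.3532 0.0135]
side bolt_top 0.66 [0.5581 0.2376 0.1305]
side bolt_top 0.59 [0.2913 0.3531 0.1304]
```

View pics/g4.png

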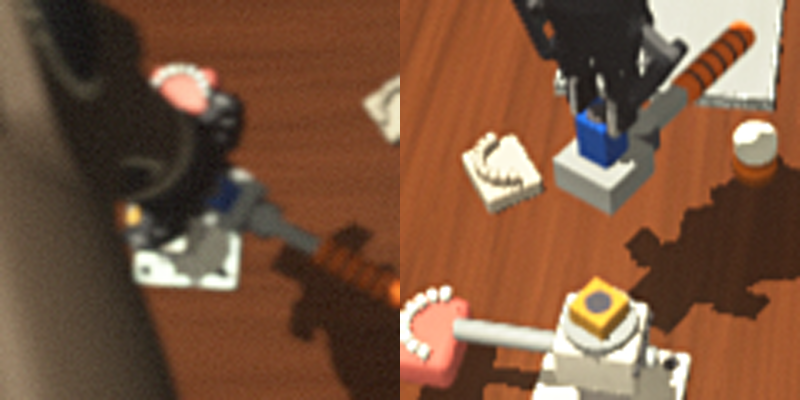

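```bash
python3 - <<'E'
from h import *
ci=camera_info("side");im=cv2.imread("pics/side4.png");p=proj(ci,[[.5635,.1561,.19]])[0].astype(int)
x0,y0=p[0]-25,p[1]-20; k=15
c=cv2.resize(im[y0:y0+40,x0:x0+50],None,fx=k,fy=k,interpolation=cv2.INTER_CUBIC)
# overlay head & knob at TCP pose yaw -120.5, underside=.2108-.0345
for w,z0,z1,col in((.05,.1763,.2023,(0,255,0)),(.026,.2023,.2403,(0,255,255))):
    P=(proj(ci,cub(.5635,.1561,w,z0,z1,np.radians(-120.5)))-[x0,y0]+.5)*k
    for a,b in((0,1),(0,2),(1,3),(2,3),(4,5),(4,6),(5,7),(6,7),(0,4),(1,5),(2,6),(3,7)):
        cv2.line(c,tuple(int(v) for v in P[a]),tuple(int(v) for v in P[b]),col,1)
cv2.imwrite("pics/ov4.png",c)
E
```

```text
(no output)
```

View pics/ov4.png

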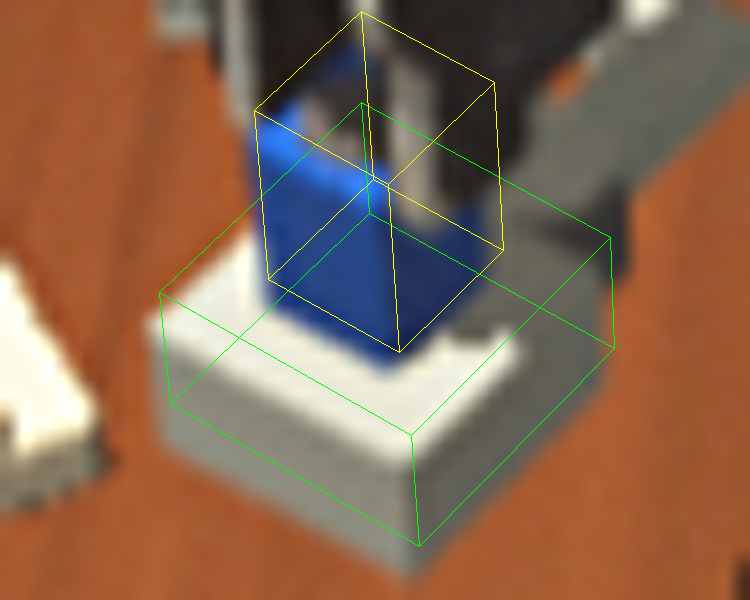

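```bash
cat > ov.py <<'E'
from h import *
def draw(n,png,x,y,zu,yaw,out,ctr,half=(25,20),k=15,bend=0):
    ci=camera_info(n);im=cv2.imread(png);p=proj(ci,[ctr])[0].astype(int)
    x0,y0=p[0]-half[0],p[1]-half[1]
    c=cv2.resize(im[y0:y0+2*half[1],x0:x0+2*half[0]],None,fx=k,fy=k,interpolation=cv2.INTER_CUBIC)
    f=lambda Q:[tuple(int(v) for v in q) for q in (proj(ci,Q)-[x0,y0]+.5)*k]
    a=np.radians(yaw)
    for w,z0,z1,col in((.05,zu,zu+.026,(0,255,0)),(.026,zu+.026,zu+.064,(0,255,255))):
        P=f(cub(x,y,w,z0,z1,a))
        for i,j in((0,1),(0,2),(1,3),(2,3),(4,5),(4,6),(5,7),(6,7),(0,4),(1,5),(2,6),(3,7)): cv2.line(c,P[i],P[j],col,1)
    u=np.array([np.cos(a),np.sin(a)]);b=a-bend;v=np.array([np.cos(b),np.sin(b)]);pn=np.array([x,y])+.04*u
    nn=np.array([-v[1],v[0]])
    for s in(-.012,0,.012):
        P=f([[*(pn+v*0+nn*s),zu+.0125],[*(pn+v*.135+nn*s),zu+.0125]]); cv2.line(c,P[0],P[1],(255,0,255),1)
    P=f([[*(pn+v*.135+nn*.012),zu+.0125],[*(pn+v*.135-nn*.012),zu+.0125]]); cv2.line(c,P[0],P[1],(255,0,255),1)
    cv2.imwrite(out,c)
E
python3 - <<'E'
from ov import *
draw("top","pics/top4.png",.5635,.1561,.1763,-120.5,"pics/ov4t.png",[.525,.09,.19],(40,30),10)
E
```

```text
(no output)
```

View pics/ov4t.png

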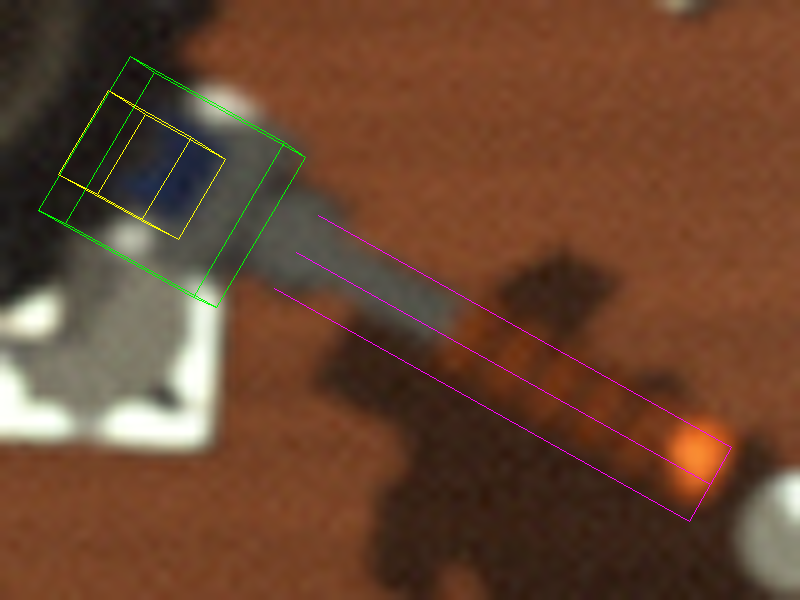

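```bash
python3 - <<'E'
from ov import *
draw("side","pics/side4.png",.5635,.1561,.1763,-120.5,"pics/ov4s.png",[.525,.09,.19],(40,30),10)
E
```

```text
(no output)
```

View pics/ov4s.png

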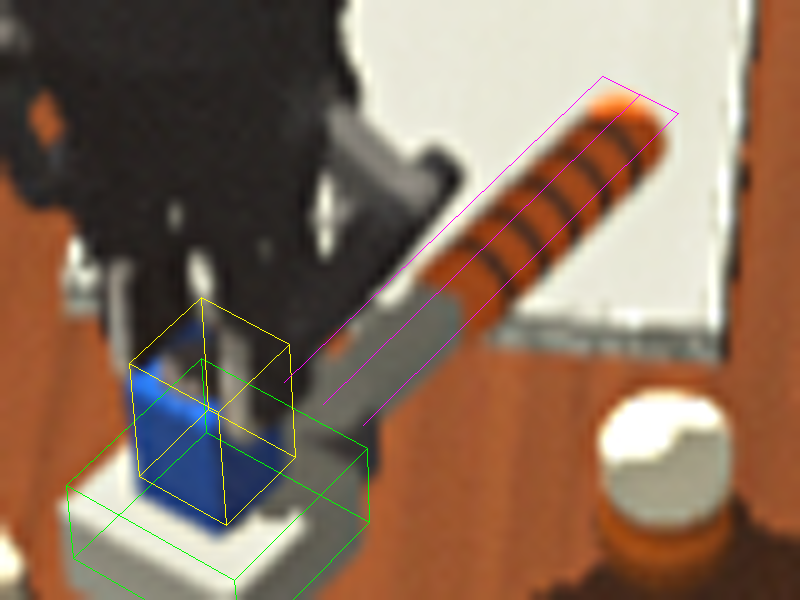

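```bash
cat > lsq4.py <<'E'
from h import *
from scipy.optimize import least_squares
from scipy.spatial.transform import Rotation as Ro
cs,ct=camera_info("side"),camera_info("top")
ps=proj(cs,[[.5635,.1561,.19]])[0].astype(int)-[25,20]; ph=proj(cs,[[.525,.09,.19]])[0].astype(int)-[40,30]
pt=proj(ct,[[.525,.09,.19]])[0].astype(int)-[40,30]
A=lambda o,k,L:np.array(L)/k+o-.5
# body coords (x along handle, origin knob axis, z from underside)
# predicted overlay corners tell the identity: find body corner nearest
corn=A(ps,15,[(150,320),(405,465),(163,445),(410,580),(600,385)])
pred=A(ps,15,[(160,292),(412,435),(170,403),(419,545),(614,348)])
kc=A(ps,15,[(388,370),(262,298)]); kp=A(ps,15,[(400,352),(269,279)])
axs=A(ph,10,[(627,128),(462,300)]); axt=A(pt,10,[(697,458),(400,295),(570,385)])
B=[[a,b,z] for z in(0,.026) for a in(-.025,.025) for b in(-.025,.025)]+[[a,b,.026] for a in(-.013,.013) for b in(-.013,.013)]
def W(p,P,bias): 
    R=Ro.from_euler("ZY",[p[3],p[4]]).as_matrix()  # yaw then pitch
    c=np.array([0,0,.045]); return (np.array(P)-c)@R.T+p[:3]+bias
p0=np.array([.5635,.1561,.1763+.045,np.radians(-120.5),0])
bs=np.array([-.0013,-.0004,0]);bt=np.array([.0014,.0003,0])
pp=proj(cs,W(p0,B,0)); ids=[np.argmin(np.linalg.norm(pp[:8]-q,axis=1)) for q in pred]; idk=[8+np.argmin(np.linalg.norm(pp[8:]-q,axis=1)) for q in kp]
def res(p,useP=True):
    r=[]
    q=proj(cs,W(p,B,bs)); r+=list((q[ids]-corn).ravel()); r+=list((q[idk]-kc).ravel())
    for ci,b,ax in((cs,bs,axs),(ct,bt,axt)):
        l=proj(ci,W(p,[[.04,0,.0125],[.175,0,.0125]],b)); d=l[1]-l[0];d/=np.linalg.norm(d)
        r+=[float(np.cross(d,a-l[0])) for a in ax]
    l=proj(ct,W(p,[[.175,0,.0125]],bt))[0]; r+=list((l-A(pt,10,[(723,473)])[0])*.5)
    r+=[ (p[2]-p0[2])/.004, (p[4])/.03]
    return np.array(r)
import warnings;warnings.simplefilter("ignore")
s=least_squares(res,p0,x_scale=[.01,.01,.01,.1,.1]); p=s.x
print("knob",p[:3].round(4),"yaw",np.degrees(p[3]).round(2),"droop",np.degrees(p[4]).round(2),"cost",s.cost, s.fun.round(1))
print("socket",W(p,[[0,0,0]],0).round(4), "offs from TCP",(W(p,[[0,0,0]],0)-[.5635,.1561,.2108]).round(4))
E
python3 lsq4.py
```

```text
knob [0.5658 0.1577 0.2163] yaw -119.89 droop 1.72 cost 3.3380938725529274 [ 0.1  0.   0.  -0.2 -0.2 -0.8 -0.  -0.3  0.2 -0.3  0.3  0.7 -0.1  0.7
  0.2  1.1 -0.2 -0.3 -0.5 -0.8 -0.3 -1.3  1. ]
socket [[0.5665 0.1589 0.1713]] offs from TCP [[ 0.003   0.0028 -0.0395]]
```

```bash
python3 go.py .5588 .2352 .20 -30.3
```

```text
t 5.8 tcp [0.5652 0.1523 0.2136] yawy -30.58 tilt 0.25 F [-0.1   0.67 -4.53] M [ 0.09 -0.02 -0.02] w 0.0242 q6 2.37
shift mm [ 68.1 -47.8  13.5] roll -0.0049
```

Request:
{"name": "move_arm", "arguments": {
  "moves": [
    [-1,[17,-12,0],0],
    [-1,[35,-24,0],0],
    [-1,[52,-36,4],0],
    [-1,[68,-48,8],0],
    [-1,[68,-48,8],0],
    [-1,[68,-48,8],0],
    [-1,[68,-48,8],0],
    [-1,[68,-48,8],0]
  ]
}}

```text
time: 6.47
tool_pos: [0.5588, 0.2343, 0.2058]
tool_rot: [0.001, 0.869, 0.495, 0.002]
wrist_force: [0.2, -0.6, -3.7]
width: 0.0237
```

```bash
python3 - <<'E'
from ov import *
s0=robot.read_state()
for n in("side","top"): cv2.imwrite(f"pics/{n}5.png",grab_frame(n))
s1=robot.read_state();print(s0["tool_pos"],s1["tool_pos"],s1["time"],s1["wrist_force"])
x,y,z=s0["tool_pos"]
draw("side","pics/side5.png",x,y,z-.0345,-120.3,"pics/ov5s.png",[x,y-.02,.18],(40,30),10)
draw("top","pics/top5.png",x,y,z-.0345,-120.3,"pics/ov5t.png",[x-.04,y-.06,.18],(40,30),10)
E
```

```text
[0.55882653 0.23430357 0.20578628] [0.55884126 0.23433644 0.20584327] 6.5667 [-0.30387037  0.40916845 -4.57474175]
```

View pics/ov5s.png

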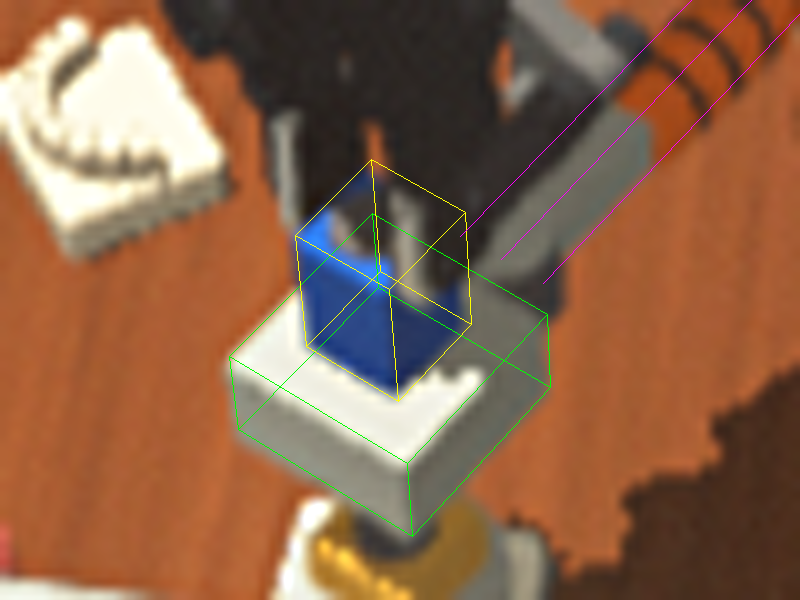

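View pics/ov5t.png

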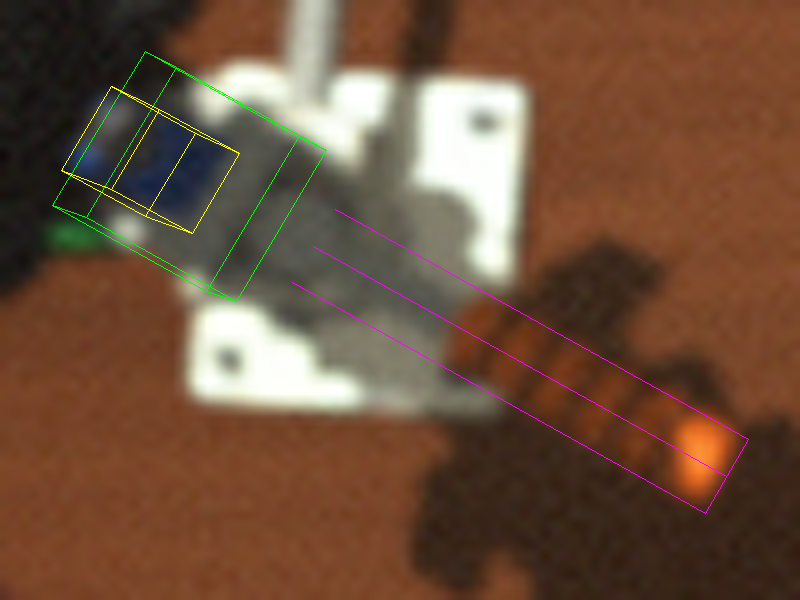

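```bash
python3 go.py .5605 .2378 .170 -30.2
```

```text
t 6.57 tcp [0.5588 0.2343 0.2058] yawy -30.66 tilt 0.28 F [-0.3   0.41 -4.57] M [ 0.04 -0.07  0.01] w 0.0237 q6 2.5
shift mm [ 3.8 -0.5 35.8] roll -0.008
```

Request:
{"name": "move_arm", "arguments": {
  "moves": [
    [-1,[3.8,-0.5,6],-0.008],
    [-1,[3.8,-0.5,14],-0.008],
    [-1,[3.8,-0.5,22],-0.008],
    [-1,[3.8,-0.5,30],-0.008],
    [-1,[3.8,-0.5,35],-0.008],
    [-1,[3.8,-0.5,38],-0.008],
    [-1,[3.8,-0.5,40],-0.008],
    [-1,[3.8,-0.5,42],-0.008]
  ]
}}

```text
time: 7.23
tool_pos: [0.5606, 0.2383, 0.1655]
tool_rot: [0.001, 0.867, 0.499, 0.003]
wrist_force: [-4.7, 0.5, 13.2]
width: 0.0238
```

```bash
python3 go.py .5605 .2378 .155 -30.2
```

```text
t 7.23 tcp [0.5606 0.2383 0.1655] yawy -30.19 tilt 0.37 F [-4.69  0.5  13.17] M [-0.07  1.06  0.01] w 0.0238 q6 2.5
shift mm [-0.5  0.1 10.5] roll 0.0002
```

Request:
{"name": "move_arm", "arguments": {
  "moves": [
    [-1,[-0.5,-0.9,-1],0],
    [-1,[-1,-1.7,-1],0],
    [-1,[-1,-1.7,0],0],
    [-1,[-1,-1.7,1],0],
    [-1,[-1,-1.7,2],0],
    [-1,[-1,-1.7,3],0],
    [-1,[-1,-1.7,4],0],
    [-1,[-1,-1.7,5],0]
  ]
}}

```text
time: 7.9
tool_pos: [0.5598, 0.2394, 0.1654]
tool_rot: [0.001, 0.867, 0.499, 0.007]
wrist_force: [-7.8, 0.1, 25.0]
width: 0.0238
```

```bash
python3 go.py .5605 .2378 .155 -30.2
```

```text
t 7.9 tcp [0.5598 0.2394 0.1654] yawy -30.17 tilt 0.77 F [-7.81  0.06 24.98] M [-0.17  1.57 -0.05] w 0.0238 q6 2.5
shift mm [-1.1  1.4 10.4] roll 0.0005
```

```bash
python3 - <<'E'
from ov import *
s0=robot.read_state()
for n in("side","top"): cv2.imwrite(f"pics/{n}6.png",grab_frame(n))
x,y,z=s0["tool_pos"]
draw("side","pics/side6.png",x,y,z-.0345,-120.2,"pics/ov6s.png",[x,y,.15],(27,20),15)
draw("top","pics/top6.png",x,y,z-.0345,-120.2,"pics/ov6t.png",[x-.04,y-.06,.15],(40,30),10)
E
```

```text
(no output)
```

View pics/ov6s.png

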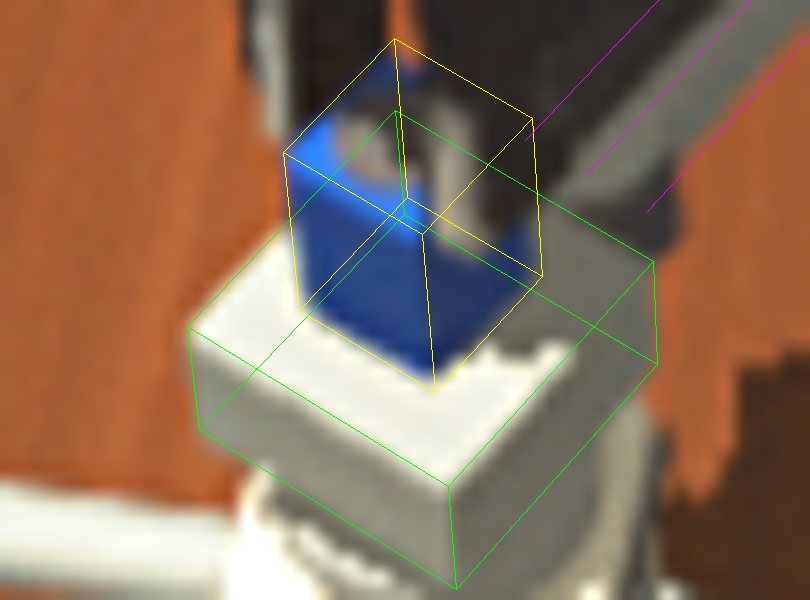

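View pics/ov6t.png

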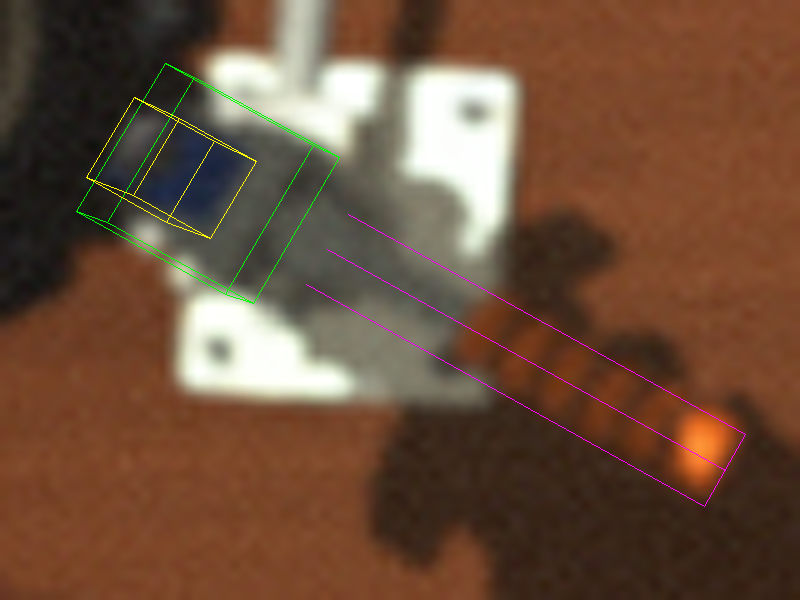

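Request:
{"name": "move_arm", "arguments": {
  "moves": [
    [-1,[-0.6,0.4,0],0],
    [-1,[-1.3,0.8,1],0],
    [-1,[-1.7,1,2],0],
    [-1,[-2,0.2,3],0.02],
    [-1,[-2,-0.6,3],0.04],
    [-1,[-2,-0.6,3],0],
    [-1,[-2,0.2,3.5],-0.03],
    [-1,[-2,0.8,4],0]
  ]
}}

```text
time: 8.67
tool_pos: [0.5614, 0.2389, 0.1653]
tool_rot: [0.001, 0.866, 0.499, 0.011]
wrist_force: [-2.1, 2.7, 20.1]
width: 0.0242
```

```bash
python3 go.py .5605 .2378 .155 -30.2
```

```text
t 8.67 tcp [0.5614 0.2389 0.1653] yawy -30.08 tilt 1.22 F [-2.11  2.67 20.14] M [0.53 0.49 0.07] w 0.0242 q6 2.5
shift mm [-1.6 -0.3 10.2] roll 0.002
```

```bash
cat > bo.py <<'E'
from h import *
def drawb(n,png,x,y,yaw,ctr,half,k):
    ci=camera_info(n);im=cv2.imread(png);p=proj(ci,[ctr])[0].astype(int);x0,y0=p[0]-half[0],p[1]-half[1]
    c=cv2.resize(im[y0:y0+2*half[1],x0:x0+2*half[0]],None,fx=k,fy=k,interpolation=cv2.INTER_CUBIC)
    f=lambda Q:np.round((proj(ci,Q)-[x0,y0]+.5)*k).astype(int)
    P=f(cub(x,y,.03,.115,.132,np.radians(yaw)))
    for i,j in((0,1),(0,2),(1,3),(2,3),(4,5),(4,6),(5,7),(6,7),(0,4),(1,5),(2,6),(3,7)): cv2.line(c,tuple(P[i].tolist()),tuple(P[j].tolist()),(0,0,255),1)
    th=np.linspace(0,2*np.pi,60); cv2.polylines(c,[f(np.c_[x+.0265*np.cos(th),y+.0265*np.sin(th),0*th+.115])],True,(255,0,0),1)
    return c
E
python3 - <<'E'
from bo import *
a=drawb("side","pics/side0.png",.5599,.237,61.,[.56,.238,.12],(13,15),30)
b=drawb("top","pics/top0.png",.5626,.2379,59.,[.56,.238,.12],(13,15),30)
cv2.imwrite("pics/bo.png",cv2.resize(np.hstack([a,b]),(780,450)))
E
```

```text
(no output)
```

View pics/bo.png

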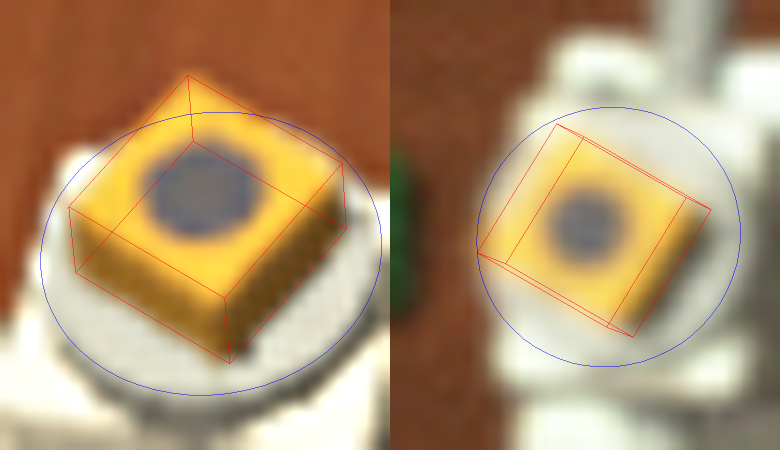

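```bash
python3 go.py .559 .2367 .17 -30
```

```text
t 8.67 tcp [0.5614 0.2389 0.1653] yawy -30.08 tilt 1.22 F [-2.11  2.67 20.14] M [0.53 0.49 0.07] w 0.0242 q6 2.5
shift mm [-3.1 -0.9 -4.8] roll -0.0014
```

Request:
{"name": "move_arm", "arguments": {
  "moves": [
    [-1,[0,0,-4],0],
    [-1,[-1,-0.5,-6],0],
    [-1,[-3,-1,-6],0],
    [-1,[-3,-1,-6],0],
    [-1,[-3,-1,-6],0],
    [-1,[-3,-1,-6],0],
    [-1,[-3,-1,-6],0],
    [-1,[-3,-1,-6],0]
  ]
}}

```text
time: 9.33
tool_pos: [0.5588, 0.2367, 0.1707]
tool_rot: [0.001, 0.866, 0.499, 0.01]
wrist_force: [-0.3, -0.0, -5.0]
width: 0.0238
```

```bash
python3 go.py .559 .2367 .165 -30;  python3 - <<'E'
from ov import *
s0=robot.read_state()
for n in("side","top"): cv2.imwrite(f"pics/{n}7.png",grab_frame(n))
print(s0["tool_pos"],robot.read_state()["tool_pos"])
x,y,z=s0["tool_pos"]
draw("side","pics/side7.png",x,y,z-.0345,-120.2,"pics/ov7s.png",[x,y,.15],(27,20),15)
draw("top","pics/top7.png",x,y,z-.0345,-120.2,"pics/ov7t.png",[x-.04,y-.06,.15],(40,30),10)
E
```

```text
t 9.33 tcp [0.5588 0.2367 0.1707] yawy -30.08 tilt 1.18 F [-0.28 -0.02 -5.01] M [ 0.02  0.06 -0.02] w 0.0238 q6 2.5
shift mm [0.  0.1 5.7] roll -0.0014
[0.55881057 0.23669356 0.17070124] [0.55889619 0.23674074 0.17096803]
```

View pics/ov7s.png

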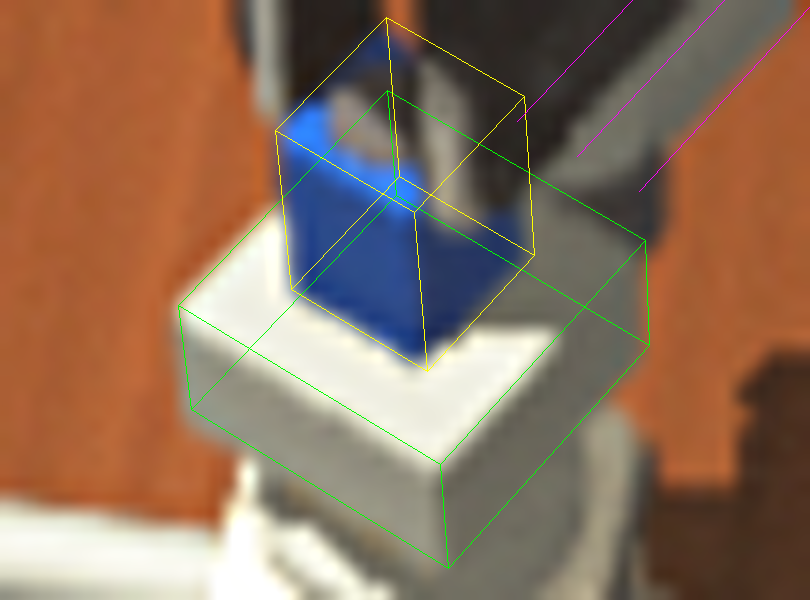

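View pics/ov7t.png

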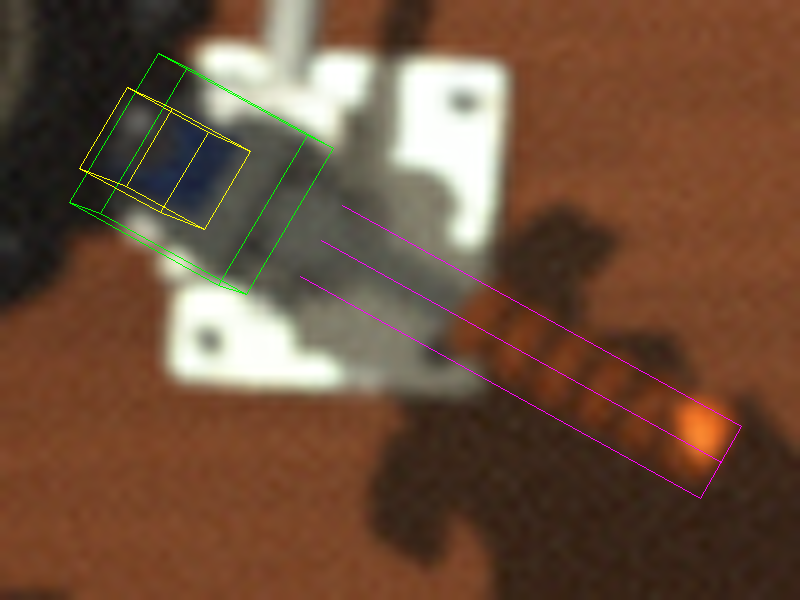

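Request:
{"name": "move_arm", "arguments": {
  "moves": [
    [-1,[0,0,2],0],
    [-1,[0,0,4],0],
    [-1,[0,0,6],0],
    [-1,[0,0,7],0],
    [-1,[0,0,8],0],
    [-1,[0,0,9],0],
    [-1,[0,0,9],0],
    [-1,[0,0,9],0]
  ]
}}

```text
time: 10.1
tool_pos: [0.5593, 0.2365, 0.1621]
tool_rot: [0.001, 0.866, 0.499, 0.011]
wrist_force: [0.9, -1.9, -3.4]
width: 0.024
```

```bash
python3 go.py .559 .2367 .165 -30
```

```text
t 10.1 tcp [0.5593 0.2365 0.1621] yawy -30.09 tilt 1.23 F [ 0.91 -1.9  -3.38] M [-0.34 -0.3   0.01] w 0.024 q6 2.5
shift mm [ 0.1 -0.3 -2.9] roll -0.0016
```

Request:
{"name": "move_arm", "arguments": {
  "moves": [
    [-1,[0,0,2],0],
    [-1,[0,0,4],0],
    [-1,[0,0,5],0],
    [-1,[0,0,6],0],
    [-1,[0,0,7],0],
    [-1,[0,0,8],0],
    [-1,[0,0,8],0],
    [-1,[0,0,8],0]
  ]
}}

```text
time: 10.77
tool_pos: [0.5594, 0.2364, 0.1538]
tool_rot: [0.001, 0.866, 0.499, 0.01]
wrist_force: [0.1, -1.2, -5.7]
width: 0.0241
```

```bash
python3 go.py .559 .2367 .1495 -30
```

```text
t 10.77 tcp [0.5594 0.2364 0.1538] yawy -30.09 tilt 1.2 F [ 0.1  -1.18 -5.74] M [-0.37 -0.24 -0.01] w 0.0241 q6 2.5
shift mm [-0.  -0.5  4.3] roll -0.0016
```

Request:
{"name": "move_arm", "arguments": {
  "moves": [
    [-1,[0,0,1],0],
    [-1,[0,0,2],0],
    [-1,[0,0,3],0],
    [-1,[0,0,4],0],
    [-1,[0,0,5],0],
    [-1,[0,0,5.5],0],
    [-1,[0,0,6],0],
    [-1,[0,0,6],0]
  ]
}}

```text
time: 11.43
tool_pos: [0.5597, 0.237, 0.1492]
tool_rot: [0.001, 0.866, 0.499, 0.011]
wrist_force: [-1.7, -0.5, 5.2]
width: 0.0242
```

```bash
python3 go.py .559 .2367 .1495 -30
```

```text
t 11.43 tcp [0.5597 0.237  0.1492] yawy -30.08 tilt 1.32 F [-1.69 -0.46  5.15] M [-0.16  0.33 -0.  ] w 0.0242 q6 2.5
shift mm [-0.6 -0.5 -0.3] roll -0.0014
```

Request:
{"name": "move_arm", "arguments": {
  "moves": [
    [1,[0,0,0],0],
    [1,[0,0,0],0],
    [1,[0,0,0],0],
    [1,[0,0,0],0],
    [1,[0,0,-10],0],
    [1,[0,0,-40],0],
    [1,[0,0,-75],0],
    [1,[0,0,-75],0]
  ]
}}

```text
time: 12.1
tool_pos: [0.56, 0.237, 0.2317]
tool_rot: [0.002, 0.866, 0.499, 0.016]
wrist_force: [-0.6, -0.4, 0.7]
width: 0.0852
```

```bash
python3 go.py .559 .2367 .1495 -30;  python3 - <<'E'
from ov import *
for n in("side","top"): cv2.imwrite(f"pics/{n}8.png",grab_frame(n))
x,y,z=.5598,.237,.115
draw("side","pics/side8.png",x,y,z,-120.2,"pics/ov8s.png",[x,y-.04,.13],(40,30),10)
draw("top","pics/top8.png",.562,.237,z,-120.2,"pics/ov8t.png",[x-.04,y-.06,.13],(40,30),10)
E
```

```text
t 12.1 tcp [0.56   0.237  0.2317] yawy -30.09 tilt 1.86 F [-0.56 -0.42  0.66] M [-0.03  0.    0.02] w 0.0852 q6 2.5
shift mm [-3.  -2.3 82.2] roll -0.0015
```

View pics/ov8s.png

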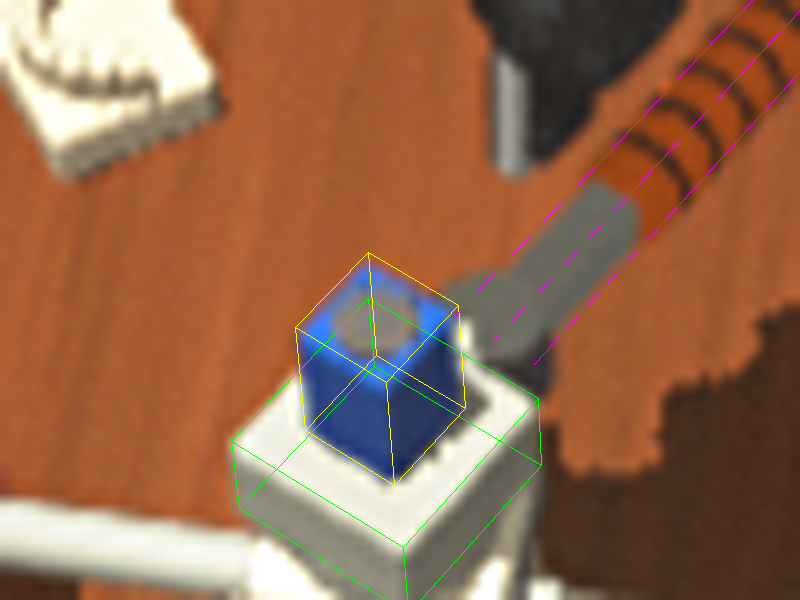

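View pics/ov8t.png

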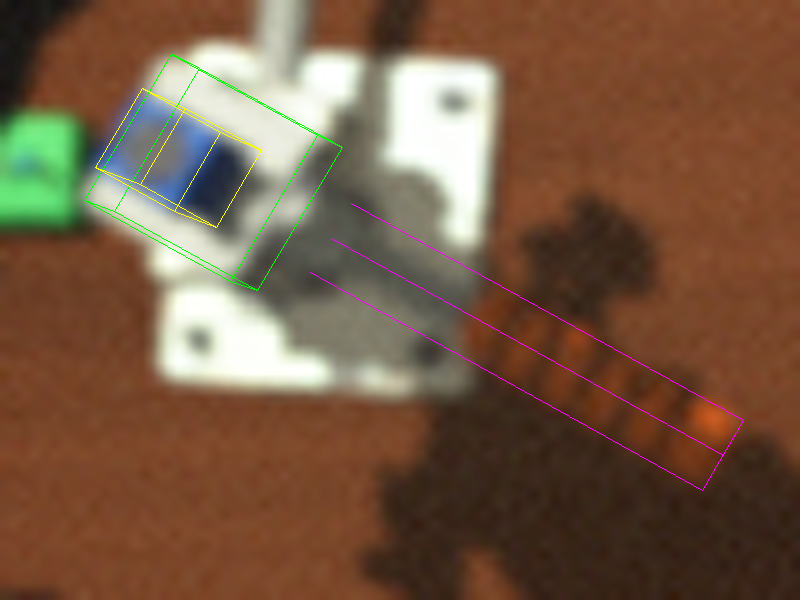

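Request:
{"name": "move_arm", "arguments": {
  "moves": [
    [-1,[-10,30,0],0],
    [-1,[-50,50,0],0],
    [-1,[-90,50,0],0],
    [-1,[-130,50,0],0],
    [-1,[-150,50,0],0],
    [-1,[-150,50,20],0],
    [-1,[-150,50,50],0],
    [-1,[-150,50,60],0]
  ]
}}

```text
time: 12.87
tool_pos: [0.5267, 0.0816, 0.1603]
tool_rot: [0.0, 0.867, 0.499, 0.011]
wrist_force: [-0.8, -0.4, -0.7]
width: 0.0001
```

```bash
python3 go.py .5288 .082 .113 -30.1; python3 - <<'E'
from h import *
im=grab_frame("side");im2=grab_frame("top");cv2.imwrite("pics/s9.png",np.hstack([im[120:370,120:420],im2[100:350,80:380]]))
E
```

```text
t 12.87 tcp [0.5267 0.0816 0.1603] yawy -30.14 tilt 1.3 F [-0.82 -0.43 -0.72] M [-0.01  0.07 -0.  ] w 0.0001 q6 2.25
shift mm [ 0.4  1.  47.3] roll -0.0008
```

View pics/s9.png

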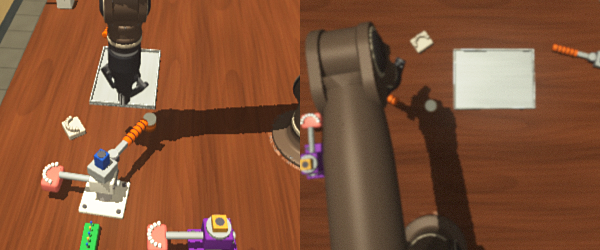

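Request:
{"name": "move_arm", "arguments": {
  "moves": [
    [-1,[0,1,10],0],
    [-1,[0,1,20],0],
    [-1,[0,1,30],0],
    [-1,[0,1,40],0],
    [-1,[0,1,47],0],
    [-1,[0,1,47],0],
    [-1,[0,1,47],0],
    [-1,[0,1,47],0]
  ]
}}

```text
time: 13.63
tool_pos: [0.5289, 0.0823, 0.1149]
tool_rot: [0.0, 0.866, 0.499, 0.011]
wrist_force: [0.5, 0.8, 0.0]
width: -0.0
```

```bash
cat > pu.py <<'E'
# push target: contact finger on handle line at yaw a (deg), radius r, standoff so
import sys,numpy as np
from go import go
B=np.array([.5605,.237])
a,r,so=map(float,sys.argv[1:4]); a=np.radians(a)
u=np.array([np.cos(a),np.sin(a)]);n=np.array([-u[1],u[0]])
p=B+r/1000*u+so/1000*n
from station import robot
s=robot.read_state();f=s["wrist_force"][:2];v=s["tool_pos"][:2]-B
# implied handle angle for contact standoff 26.5
d=np.linalg.norm(v); print("target",p.round(4),"r",d.round(4),"bearing",np.degrees(np.arctan2(v[1],v[0])).round(2),"handle yaw if touching",(np.degrees(np.arctan2(v[1],v[0]))-np.degrees(np.arcsin(.0265/d))).round(2),"F perp",np.dot(f,n).round(2))
go(p[0],p[1],.113,np.degrees(np.arctan2(n[1],n[0])))
E
python3 pu.py -120 150 27
```

```text
target [0.5089 0.0936] r 0.1579 bearing -101.56 handle yaw if touching -111.22 F perp 0.01
t 13.63 tcp [0.5289 0.0823 0.1149] yawy -30.08 tilt 1.29 F [0.49 0.82 0.01] M [-0.01 -0.01  0.04] w -0.0 q6 2.25
shift mm [ -0.2 -23.    1.6] roll -0.0014
```

```bash
cat > pu.py <<'E'
import sys,numpy as np
from go import go
from station import robot
from scipy.optimize import brentq
B=np.array([.5605,.237]); Y=-30.1
def so(a): p=abs(np.radians(Y-(a+90))); return .012+.0145*np.cos(p)+.011*np.sin(p)
s=robot.read_state();f=s["wrist_force"][:2];v=s["tool_pos"][:2]-B
d=np.linalg.norm(v);be=np.degrees(np.arctan2(v[1],v[0]));be-=360 if be>0 else 0
h=brentq(lambda a:a+np.degrees(np.arcsin(so(a)/d))-be,be-30,be)
ah=np.radians(h);n=np.array([-np.sin(ah),np.cos(ah)])
print("r",d.round(4),"touch yaw",round(h,2),"F perp",np.dot(f,n).round(2),"F along",np.dot(f,[np.cos(ah),np.sin(ah)]).round(2))
for a in map(float,sys.argv[1:]):
    ar=np.radians(a);u=np.array([np.cos(ar),np.sin(ar)]);n=np.array([-u[1],u[0]]);p=B+.150*u+so(a)*n
    print(a,end=" ");go(p[0],p[1],.113,Y)
E
python3 pu.py -116 -120 -124
```

```text
r 0.1579 touch yaw -111.75 F perp 0.15 F along -0.94
-116.0 t 13.63 tcp [0.5289 0.0823 0.1149] yawy -30.08 tilt 1.29 F [0.49 0.82 0.01] M [-0.01 -0.01  0.04] w -0.0 q6 2.25
shift mm [  2.  -12.3   1.8] roll 0.0003
-120.0 t 13.63 tcp [0.5289 0.0823 0.1149] yawy -30.08 tilt 1.29 F [0.49 0.82 0.01] M [-0.01 -0.01  0.04] w -0.0 q6 2.25
shift mm [ -0.2 -23.5   1.6] roll 0.0003
-124.0 t 13.63 tcp [0.5289 0.0823 0.1149] yawy -30.08 tilt 1.29 F [0.49 0.82 0.01] M [-0.01 -0.01  0.04] w -0.0 q6 2.25
shift mm [ -1.8 -33.3   1.4] roll 0.0003
```

Request:
{"name": "move_arm", "arguments": {
  "moves": [
    [-1,[0,-6,1.5],0],
    [-1,[0,-12,1.5],0],
    [-1,[0,-18,1.5],0],
    [-1,[0,-23,1.5],0],
    [-1,[-1,-27,1.5],0],
    [-1,[-1.5,-30,1.5],0],
    [-1,[-1.8,-33,1.5],0],
    [-1,[-1.8,-33,1.5],0]
  ]
}}

```text
time: 14.3
tool_pos: [0.4989, 0.0975, 0.113]
tool_rot: [0.0, 0.866, 0.5, 0.011]
wrist_force: [0.1, 0.0, 0.3]
width: 0.0003
```

```bash
python3 pu.py -128 -130
```

```text
r 0.1525 touch yaw -124.11 F perp 0.1 F along -0.09
-128.0 t 14.3 tcp [0.4989 0.0975 0.113 ] yawy -30.06 tilt 1.29 F [0.14 0.02 0.28] M [-0.03  0.02 -0.  ] w 0.0003 q6 2.28
shift mm [-0.8 -9.7 -0.1] roll 0.0007
-130.0 t 14.3 tcp [0.4989 0.0975 0.113 ] yawy -30.06 tilt 1.29 F [0.14 0.02 0.28] M [-0.03  0.02 -0.  ] w 0.0003 q6 2.28
shift mm [ -1.  -14.7  -0.1] roll 0.0007
```

Request:
{"name": "move_arm", "arguments": {
  "moves": [
    [-1,[0,-3,0],0],
    [-1,[-0.3,-6,0],0],
    [-1,[-0.6,-8,0],0],
    [-1,[-0.8,-10,0],0],
    [-1,[-1,-12,0],0],
    [-1,[-1,-14,0],0],
    [-1,[-1,-14.7,0],0],
    [-1,[-1,-14.7,0],0]
  ]
}}

```text
time: 14.97
tool_pos: [0.4857, 0.1041, 0.1129]
tool_rot: [0.0, 0.866, 0.5, 0.011]
wrist_force: [0.8, -0.0, -0.3]
width: 0.0001
```

```bash
python3 pu.py -134 -136; python3 - <<'E'
from h import *
im=grab_frame("side");cv2.imwrite("pics/s10.png",cv2.resize(im[200:350,150:350],(800,600),interpolation=cv2.INTER_CUBIC))
E
```

```text
r 0.1526 touch yaw -130.02 F perp 0.62 F along -0.51
-134.0 t 14.97 tcp [0.4857 0.1041 0.1129] yawy -30.05 tilt 1.3 F [ 0.8  -0.01 -0.29] M [-0.1  -0.18  0.05] w 0.0001 q6 2.3
shift mm [  0.  -10.1  -0.2] roll 0.0008
-136.0 t 14.97 tcp [0.4857 0.1041 0.1129] yawy -30.05 tilt 1.3 F [ 0.8  -0.01 -0.29] M [-0.1  -0.18  0.05] w 0.0001 q6 2.3
shift mm [  0.4 -15.2  -0.2] roll 0.0008
```

View pics/s10.png

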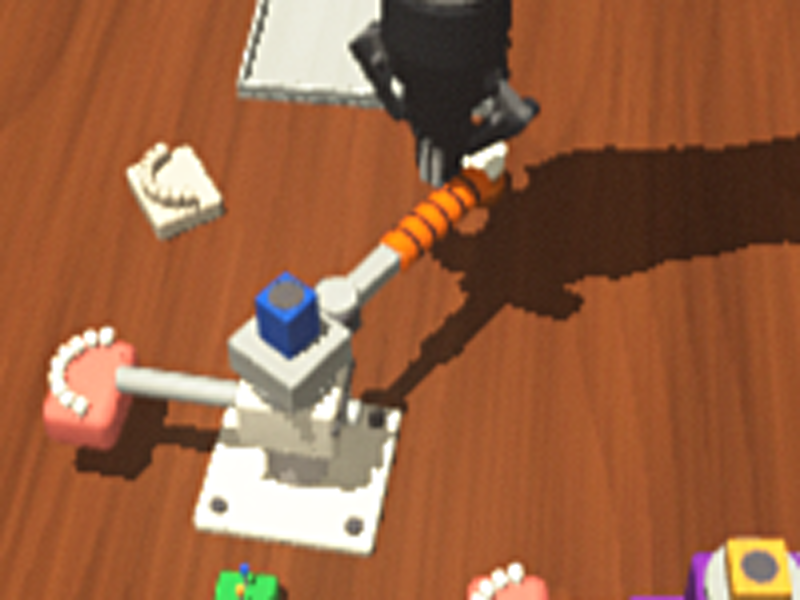

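Request:
{"name": "move_arm", "arguments": {
  "moves": [
    [-1,[0,-3,0],0],
    [-1,[0,-5,0],0],
    [-1,[0,-7,0],0],
    [-1,[0.1,-9,0],0],
    [-1,[0.2,-11,0],0],
    [-1,[0.3,-13,0],0],
    [-1,[0.4,-15,0],0],
    [-1,[0.4,-15,0],0]
  ]
}}

```text
time: 15.68
tool_pos: [0.4726, 0.1121, 0.1128]
tool_rot: [0.0, 0.866, 0.5, 0.011]
wrist_force: [0.8, 0.6, 1.1]
width: -0.0001
```

```bash
python3 pu.py -141
```

```text
r 0.1527 touch yaw -136.05 F perp 0.19 F along -0.99
-141.0 t 15.68 tcp [0.4726 0.1121 0.1128] yawy -30.04 tilt 1.3 F [0.84 0.55 1.1 ] M [-0.03 -0.21  0.04] w -0.0001 q6 2.32
shift mm [  1.5 -12.6  -0.3] roll 0.001
```

Request:
{"name": "move_arm", "arguments": {
  "moves": [
    [-1,[0.1,-3,0],0],
    [-1,[0.3,-5,0],0],
    [-1,[0.5,-7,0],0],
    [-1,[0.9,-9,0],0],
    [-1,[1.3,-11,0],0],
    [-1,[1.5,-12.6,0],0],
    [-1,[1.5,-12.6,0],0],
    [-1,[1.5,-12.6,0],0]
  ]
}}

```text
time: 16.35
tool_pos: [0.4624, 0.1198, 0.1127]
tool_rot: [0.0, 0.866, 0.5, 0.011]
wrist_force: [1.2, 0.9, 0.8]
width: -0.0003
```

```bash
python3 pu.py -146
```

```text
r 0.1529 touch yaw -141.03 F perp 0.04 F along -1.52
-146.0 t 16.35 tcp [0.4624 0.1198 0.1127] yawy -30.03 tilt 1.3 F [1.21 0.92 0.76] M [-0.07 -0.22 -0.03] w -0.0003 q6 2.34
shift mm [  2.7 -12.6  -0.4] roll 0.0013
```

Request:
{"name": "move_arm", "arguments": {
  "moves": [
    [-1,[0.5,-3,0],0],
    [-1,[1,-5,0],0],
    [-1,[1.5,-7,0],0],
    [-1,[2,-9,0],0],
    [-1,[2.4,-11,0],0],
    [-1,[2.7,-12.6,0],0],
    [-1,[2.7,-12.6,0],0],
    [-1,[2.7,-12.6,0],0]
  ]
}}

```text
time: 17.02
tool_pos: [0.4527, 0.1285, 0.1126]
tool_rot: [0.0, 0.866, 0.5, 0.011]
wrist_force: [1.6, -0.6, 1.3]
width: 0.0001
```

```bash
python3 pu.py -151;python3 - <<'E'
from h import *
im=grab_frame("side");cv2.imwrite("pics/s11.png",cv2.resize(im[200:350,150:350],(800,600),interpolation=cv2.INTER_CUBIC))
E
```

```text
r 0.1529 touch yaw -146.06 F perp 1.37 F along -1.01
-151.0 t 17.02 tcp [0.4527 0.1285 0.1126] yawy -30.01 tilt 1.3 F [ 1.6  -0.57  1.3 ] M [-0.02 -0.23 -0.02] w 0.0001 q6 2.37
shift mm [  3.8 -12.4  -0.4] roll 0.0015
```

View pics/s11.png

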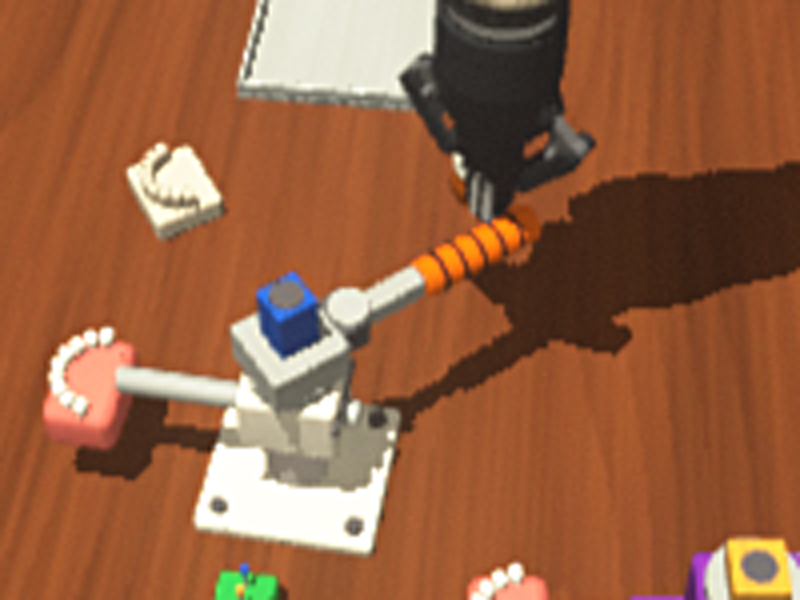

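Request:
{"name": "move_arm", "arguments": {
  "moves": [
    [-1,[0.6,-3,0],0],
    [-1,[1.2,-5,0],0],
    [-1,[1.9,-7,0],0],
    [-1,[2.6,-9,0],0],
    [-1,[3.2,-11,0],0],
    [-1,[3.8,-12.4,0],0],
    [-1,[3.8,-12.4,0],0],
    [-1,[3.8,-12.4,0],0]
  ]
}}

```text
time: 17.73
tool_pos: [0.444, 0.1378, 0.1127]
tool_rot: [0.001, 0.866, 0.5, 0.011]
wrist_force: [2.4, -1.8, 1.7]
width: 0.0002
```

```bash
python3 pu.py -156
```

```text
r 0.153 touch yaw -150.91 F perp 2.78 F along -1.21
-156.0 t 17.73 tcp [0.444  0.1378 0.1127] yawy -30.02 tilt 1.3 F [ 2.41 -1.84  1.72] M [-0.67 -0.44 -0.03] w 0.0002 q6 2.39
shift mm [  5.1 -12.5  -0.4] roll 0.0014
```

Request:
{"name": "move_arm", "arguments": {
  "moves": [
    [-1,[0.6,-2,0],0],
    [-1,[1.2,-4,0],0],
    [-1,[2,-5,0],0],
    [-1,[2.6,-6.5,0],0],
    [-1,[3.2,-8,0],0],
    [-1,[3.2,-8,0],0],
    [-1,[3.2,-8,0],0],
    [-1,[3.2,-8,0],0]
  ]
}}

```text
time: 18.4
tool_pos: [0.4387, 0.1447, 0.1126]
tool_rot: [0.0, 0.866, 0.5, 0.011]
wrist_force: [1.8, -1.5, 3.5]
width: 0.0
```

```bash
python3 pu.py -156 -159
```

```text
r 0.1529 touch yaw -154.22 F perp 2.12 F along -0.98
-156.0 t 18.4 tcp [0.4387 0.1447 0.1126] yawy -30.01 tilt 1.31 F [ 1.8  -1.48  3.48] M [-0.36 -0.36  0.01] w 0.0 q6 2.41
shift mm [ 1.8 -4.4 -0.4] roll 0.0016
-159.0 t 18.4 tcp [0.4387 0.1447 0.1126] yawy -30.01 tilt 1.31 F [ 1.8  -1.48  3.48] M [-0.36 -0.36  0.01] w 0.0 q6 2.41
shift mm [  5.3 -11.6  -0.4] roll 0.0016
```

Request:
{"name": "move_arm", "arguments": {
  "moves": [
    [-1,[0.9,-2,0],0],
    [-1,[1.8,-4,0],0],
    [-1,[2.8,-6,0],0],
    [-1,[3.7,-8,0],0],
    [-1,[4.6,-10,0],0],
    [-1,[5.3,-11.6,0],0],
    [-1,[5.3,-11.6,0],0],
    [-1,[5.3,-11.6,0],0]
  ]
}}

```text
time: 19.07
tool_pos: [0.431, 0.1553, 0.1125]
tool_rot: [0.0, 0.866, 0.5, 0.011]
wrist_force: [0.6, -1.0, 2.7]
width: -0.0001
```

```bash
python3 pu.py -163;python3 - <<'E'
from h import *
im=grab_frame("side");cv2.imwrite("pics/side12.png",im);cv2.imwrite("pics/s12.png",cv2.resize(im[200:350,150:350],(800,600),interpolation=cv2.INTER_CUBIC))
ci=camera_info("side")
for z0 in(.141,):print(fitcub([(ci,im)],.5598,.237,.026,z0,z0+.038,"blue"))
E
```

```text
r 0.1531 touch yaw -159.11 F perp 1.12 F along -0.2
-163.0 t 19.07 tcp [0.431  0.1553 0.1125] yawy -29.99 tilt 1.29 F [ 0.59 -0.98  2.67] M [-0.25 -0.2  -0.08] w -0.0001 q6 2.44
shift mm [ 5.3 -9.  -0.5] roll 0.002
(np.float64(0.5594194658089742), np.float64(0.23652420266020682), np.float64(33.822432526197055), np.float64(0.08118750154972076))
```

View pics/s12.png

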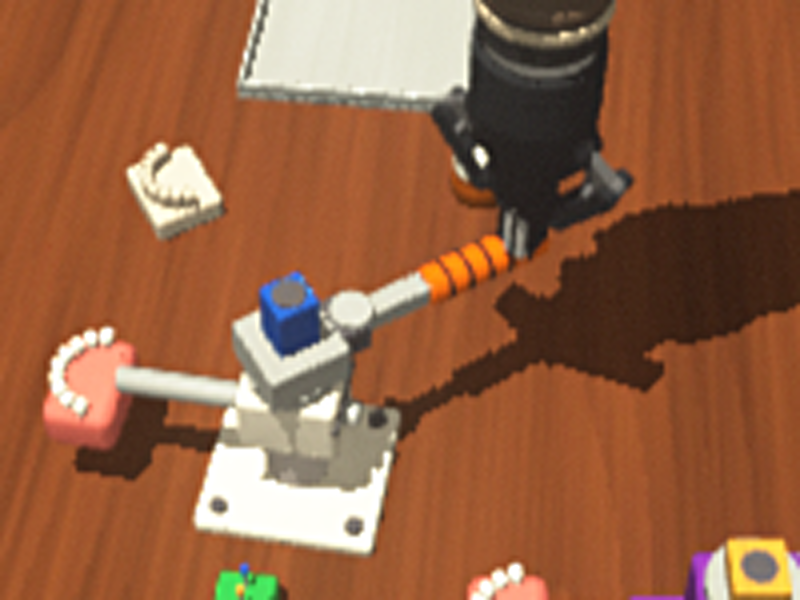

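```bash
python3 - <<'E'
from h import *
im=cv2.imread("pics/side12.png");ci=camera_info("side")
p=proj(ci,[[.44,.16,.13]])[0].astype(int);x0,y0=p-[25,20];k=16
c=cv2.resize(im[y0:y0+40,x0:x0+50],None,fx=k,fy=k,interpolation=cv2.INTER_CUBIC)
def pt(P,col):
    q=((proj(ci,[P])[0]-[x0,y0]+.5)*k).astype(int);cv2.circle(c,tuple(q.tolist()),4,col,-1)
pt([.431,.1553,.1125],(0,255,0));pt([.431,.1553,.1312],(255,255,0));pt([.431,.1553,.15],(255,0,255))
a=np.radians(-146.5)
for r in(.04,.1,.155,.175): pt([.5598+r*np.cos(a),.237+r*np.sin(a),.1275],(0,0,255))
cv2.imwrite("pics/z12.png",c)
E
```

View pics/z12.png

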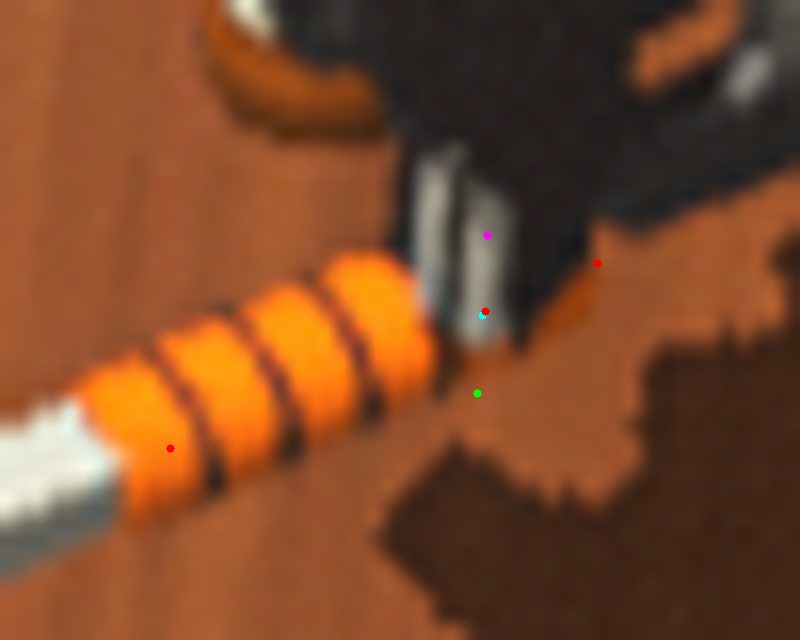

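```bash
sed -i 's/Y=-30.1/Y=33.0/; s/np.cos(p)/abs(np.cos(p))/; s/np.sin(p)/abs(np.sin(p))/; s/,.113,Y/,.097,Y/' pu.py; python3 go.py .431 .1553 .165 -30; python3 go.py .4587 .1192 .165 33
```

```text
t 19.12 tcp [0.4311 0.1552 0.1125] yawy -29.99 tilt 1.29 F [ 0.79 -1.5   2.12] M [-0.28 -0.21 -0.03] w -0.0003 q6 2.44
shift mm [  1.    0.5 -52.5] roll 0.0001
t 19.12 tcp [0.4311 0.1552 0.1125] yawy -29.99 tilt 1.29 F [ 0.79 -1.5   2.12] M [-0.28 -0.21 -0.03] w -0.0003 q6 2.44
shift mm [-16.4  42.5 -52.3] roll -1.0994
```

Request:
{"name": "move_arm", "arguments": {
  "moves": [
    [-1,[0,0,-15],0],
    [-1,[0,0,-40],0],
    [-1,[0,0,-55],-0.1],
    [-1,[0,0,-55],-0.2],
    [-1,[0,0,-55],-0.3],
    [-1,[0,0,-55],-0.4],
    [-1,[0,0,-55],-0.5],
    [-1,[0,0,-55],-0.6]
  ]
}}

```text
time: 19.78
tool_pos: [0.4292, 0.1548, 0.1667]
tool_rot: [0.003, 0.678, 0.735, 0.01]
wrist_force: [-0.4, 0.1, -0.1]
width: -0.0
```

```bash
python3 go.py .4587 .1192 .165 33; python3 - <<'E'
from ov import *
im=grab_frame("side");cv2.imwrite("pics/side13.png",im)
print(fitcub([(camera_info("side"),im)],.5598,.237,.026,.141,.179,"blue"))
draw("side","pics/side13.png",.5598,.237,.115,-146.5,"pics/ov13.png",[.52,.2,.13],(40,30),10)
E
```

```text
t 19.78 tcp [0.4292 0.1548 0.1667] yawy 4.68 tilt 1.2 F [-0.41  0.11 -0.12] M [0.06 0.   0.02] w -0.0 q6 1.83
shift mm [-37.9  26.4   1.9] roll -0.4943
(np.float64(0.5600023387563968), np.float64(0.23774324597854316), np.float64(36.21216944310492), np.float64(0.16769935190677643))
```

View pics/ov13.png

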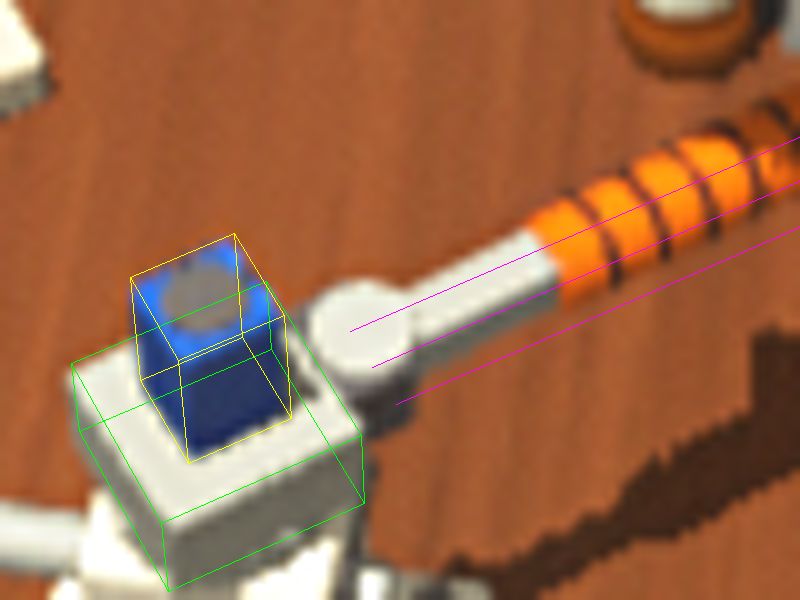

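Request:
{"name": "move_arm", "arguments": {
  "moves": [
    [-1,[-10,7,0],-0.1],
    [-1,[-25,17,0],-0.2],
    [-1,[-38,26,0],-0.3],
    [-1,[-38,26,0],-0.4],
    [-1,[-38,26,0],-0.494],
    [-1,[-38,26,0],-0.494],
    [-1,[-38,26,10],-0.494],
    [-1,[-38,26,20],-0.494]
  ]
}}

```text
time: 20.5
tool_pos: [0.4588, 0.1196, 0.1462]
tool_rot: [0.005, 0.477, 0.879, 0.009]
wrist_force: [-0.4, 0.2, 0.3]
width: -0.0002
```

```bash
python3 go.py .4587 .1192 .097 33; python3 pu.py -146
```

```text
t 20.5 tcp [0.4588 0.1196 0.1462] yawy 33.06 tilt 1.23 F [-0.4   0.17  0.35] M [0.03 0.03 0.02] w -0.0002 q6 1.24
shift mm [-0.2 -1.4 49.2] roll 0.0011
r 0.1553 touch yaw -140.03 F perp -0.39 F along 0.19
-146.0 t 20.5 tcp [0.4588 0.1196 0.1462] yawy 33.06 tilt 1.23 F [-0.4   0.17  0.35] M [0.03 0.03 0.02] w -0.0002 q6 1.24
shift mm [17.2 -1.4 49.2] roll 0.0011
```

Request:
{"name": "move_arm", "arguments": {
  "moves": [
    [-1,[0,-1,12],0],
    [-1,[0,-1,24],0],
    [-1,[0,-1,36],0],
    [-1,[0,-1,45],0],
    [-1,[0,-1,49],0],
    [-1,[0,-1,49],0],
    [-1,[5,-1,49],0],
    [-1,[10,-1,49],0]
  ]
}}

```text
time: 21.17
tool_pos: [0.4536, 0.1281, 0.0976]
tool_rot: [0.006, 0.477, 0.879, 0.01]
wrist_force: [-0.4, -1.3, -0.1]
width: 0.0
```

```bash
python3 pu.py -146 -149
```

```text
r 0.1526 touch yaw -143.47 F perp 0.8 F along 1.13
-146.0 t 21.17 tcp [0.4536 0.1281 0.0976] yawy 33.01 tilt 1.26 F [-0.43 -1.31 -0.09] M [-0.58  0.   -0.  ] w 0.0 q6 1.27
shift mm [ 7.2 -0.6  0.6] roll 0.0001
-149.0 t 21.17 tcp [0.4536 0.1281 0.0976] yawy 33.01 tilt 1.26 F [-0.43 -1.31 -0.09] M [-0.58  0.   -0.  ] w 0.0 q6 1.27
shift mm [14.9 -1.8  0.6] roll 0.0001
```

Request:
{"name": "move_arm", "arguments": {
  "moves": [
    [-1,[1,0,0.5],0],
    [-1,[2,0,0.5],0],
    [-1,[3.5,-0.3,0.5],0],
    [-1,[5,-0.5,0.5],0],
    [-1,[6.5,-0.6,0.5],0],
    [-1,[8,-0.8,0.5],0],
    [-1,[8,-0.8,0.5],0],
    [-1,[8,-0.8,0.5],0]
  ]
}}

```text
time: 21.83
tool_pos: [0.4489, 0.1341, 0.0973]
tool_rot: [0.006, 0.477, 0.879, 0.009]
wrist_force: [1.6, -5.1, 0.9]
width: 0.0002
```

```bash
python3 pu.py -149 -152
```

```text
r 0.1519 touch yaw -146.12 F perp 5.14 F along 1.52
-149.0 t 21.83 tcp [0.4489 0.1341 0.0973] yawy 32.99 tilt 1.27 F [ 1.6  -5.11  0.93] M [-1.07 -0.3   0.01] w 0.0002 q6 1.28
shift mm [ 7.3 -1.   0.2] roll -0.0001
-152.0 t 21.83 tcp [0.4489 0.1341 0.0973] yawy 32.99 tilt 1.27 F [ 1.6  -5.11  0.93] M [-1.07 -0.3   0.01] w 0.0002 q6 1.28
shift mm [14.5 -1.9  0.2] roll -0.0001
```

```bash
cat > be.py <<'E'
import sys,numpy as np
from go import go
from station import robot
from scipy.optimize import brentq
B=np.array([.5605,.237]);Y=33.;h0=np.radians(-146.5)
P=B+.04*np.array([np.cos(h0),np.sin(h0)])
def so(a): p=Y-np.degrees(a)-90; p=np.radians(p); return .012+.0145*abs(np.cos(p))+.011*abs(np.sin(p))
s=robot.read_state();f=s["wrist_force"][:2];v=s["tool_pos"][:2]-P;d=np.linalg.norm(v);be=np.arctan2(v[1],v[0])
if be>0: be-=2*np.pi
h=brentq(lambda a:a+np.arcsin(so(a)/d)-be,be-.7,be)
n=np.array([-np.sin(h),np.cos(h)]);L=np.sqrt(d*d-so(h)**2)
print("handle yaw",np.degrees(h).round(2),"bend est",(h0-h).round(3),"lever",L.round(4),"Fperp",(f@n).round(2),"Falong",(f@[n[1],-n[0]]).round(2),"pin torque",(f@n*L).round(2))
for b in map(float,sys.argv[1:]):
    a=h0-b;u=np.array([np.cos(a),np.sin(a)]);n=np.array([-u[1],u[0]]);p=P+.113*u+so(a)*n
    print("bend",b,end=" ");go(p[0],p[1],.097,Y)
E
python3 be.py 0.05 0.1
```

```text
handle yaw -145.99 bend est -0.009 lever 0.1101 Fperp 5.13 Falong 1.53 pin torque 0.57
bend 0.05 t 21.83 tcp [0.4489 0.1341 0.0973] yawy 32.99 tilt 1.27 F [ 1.6  -5.11  0.93] M [-1.07 -0.3   0.01] w 0.0002 q6 1.28
shift mm [ 6.3 -4.2  0.2] roll -0.0001
bend 0.1 t 21.83 tcp [0.4489 0.1341 0.0973] yawy 32.99 tilt 1.27 F [ 1.6  -5.11  0.93] M [-1.07 -0.3   0.01] w 0.0002 q6 1.28
shift mm [11.3 -5.   0.1] roll -0.0001
```

Request:
{"name": "move_arm", "arguments": {
  "moves": [
    [-1,[2,0,0],0],
    [-1,[3,0,0],0],
    [-1,[4,0,0],0],
    [-1,[5,0,0],0],
    [-1,[6,-0.2,0],0],
    [-1,[7,-0.4,0],0],
    [-1,[8,-0.5,0],0],
    [-1,[8,-0.5,0],0]
  ]
}}

```text
time: 22.5
tool_pos: [0.4444, 0.1399, 0.0974]
tool_rot: [0.007, 0.477, 0.879, 0.009]
wrist_force: [1.1, -7.2, -0.1]
width: -0.0001
```

```bash
python3 be.py 0.1 0.15 .2
```

```text
handle yaw -150.08 bend est 0.062 lever 0.1092 Fperp 6.81 Falong 2.7 pin torque 0.74
bend 0.1 t 22.5 tcp [0.4444 0.1399 0.0974] yawy 32.96 tilt 1.28 F [ 1.05 -7.25 -0.15] M [-1.3  -0.33 -0.04] w -0.0001 q6 1.3
shift mm [ 4.  -4.5  0.3] roll -0.0006
bend 0.15 t 22.5 tcp [0.4444 0.1399 0.0974] yawy 32.96 tilt 1.28 F [ 1.05 -7.25 -0.15] M [-1.3  -0.33 -0.04] w -0.0001 q6 1.3
shift mm [ 9.1 -5.1  0.2] roll -0.0006
bend 0.2 t 22.5 tcp [0.4444 0.1399 0.0974] yawy 32.96 tilt 1.28 F [ 1.05 -7.25 -0.15] M [-1.3  -0.33 -0.04] w -0.0001 q6 1.3
shift mm [14.3 -5.5  0.2] roll -0.0006
```

Request:
{"name": "move_arm", "arguments": {
  "moves": [
    [-1,[1,0,0],0],
    [-1,[2,0,0],0],
    [-1,[3,0,0],0],
    [-1,[4,-0.2,0],0],
    [-1,[5,-0.4,0],0],
    [-1,[6,-0.6,0],0],
    [-1,[7,-0.8,0],0],
    [-1,[7,-0.8,0],0]
  ]
}}

```text
time: 23.17
tool_pos: [0.4407, 0.1449, 0.0976]
tool_rot: [0.008, 0.478, 0.878, 0.009]
wrist_force: [2.2, -5.6, 0.1]
width: 0.0002
```

```bash
python3 be.py .15 .2; python3 - <<'E'
from h import *
im=grab_frame("side");cv2.imwrite("pics/side14.png",im);cv2.imwrite("pics/s14.png",cv2.resize(im[220:320,190:340],(750,500),interpolation=cv2.INTER_CUBIC))
print(fitcub([(camera_info("side"),im)],.5598,.237,.026,.141,.179,"blue"))
E
```

```text
handle yaw -153.82 bend est 0.128 lever 0.1085 Fperp 5.97 Falong 0.52 pin torque 0.65
bend 0.15 t 23.17 tcp [0.4407 0.1449 0.0976] yawy 32.93 tilt 1.35 F [ 2.16 -5.58  0.09] M [-1.11 -0.58 -0.11] w 0.0002 q6 1.31
shift mm [ 2.8 -4.8  0.5] roll -0.0012
bend 0.2 t 23.17 tcp [0.4407 0.1449 0.0976] yawy 32.93 tilt 1.35 F [ 2.16 -5.58  0.09] M [-1.11 -0.58 -0.11] w 0.0002 q6 1.31
shift mm [ 8.  -5.2  0.4] roll -0.0012
(np.float64(0.5602668953947251), np.float64(0.23732392197517138), np.float64(35.07845763960747), np.float64(0.08872991800308228))
```

View pics/s14.png

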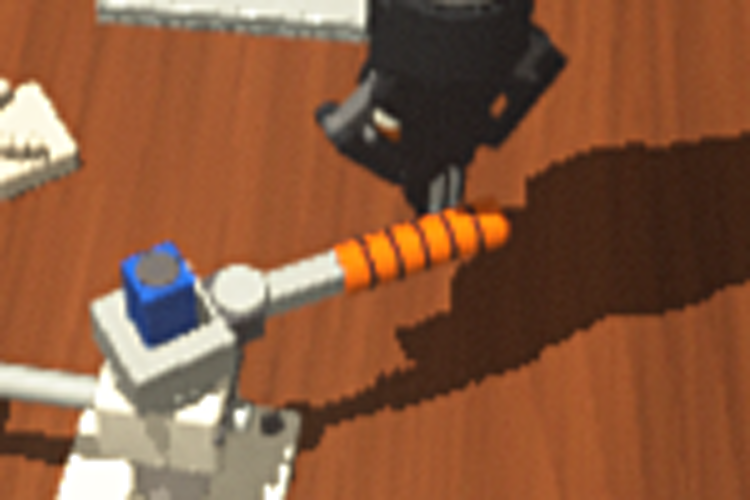

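Request:
{"name": "move_arm", "arguments": {
  "moves": [
    [-1,[1,0,0],0],
    [-1,[2,-0.2,0],0],
    [-1,[3,-0.5,0],0],
    [-1,[4,-0.8,0],0],
    [-1,[5,-1,0],0],
    [-1,[6,-1.3,0],0],
    [-1,[7,-1.6,0],0],
    [-1,[8,-2,0],0]
  ]
}}

```text
time: 23.88
tool_pos: [0.4365, 0.1507, 0.0981]
tool_rot: [0.009, 0.478, 0.878, 0.01]
wrist_force: [4.1, -3.3, 0.0]
width: 0.0001
```

```bash
python3 be.py .2 .27
```

```text
handle yaw -157.98 bend est 0.2 lever 0.1082 Fperp 4.65 Falong -2.56 pin torque 0.5
bend 0.2 t 23.88 tcp [0.4365 0.1507 0.0981] yawy 32.89 tilt 1.54 F [ 4.12 -3.35  0.04] M [-0.9  -1.05 -0.12] w 0.0001 q6 1.33
shift mm [ 0.9 -4.8  1. ] roll -0.0019
bend 0.27 t 23.88 tcp [0.4365 0.1507 0.0981] yawy 32.89 tilt 1.54 F [ 4.12 -3.35  0.04] M [-0.9  -1.05 -0.12] w 0.0001 q6 1.33
shift mm [ 8.2 -5.   0.9] roll -0.0019
```

Request:
{"name": "move_arm", "arguments": {
  "moves": [
    [-1,[1,0,0.3],0],
    [-1,[2,-0.2,0.5],0],
    [-1,[3,-0.5,0.5],0],
    [-1,[4,-0.8,0.5],0],
    [-1,[5,-1,0.5],0],
    [-1,[6,-1.3,0.5],0],
    [-1,[7,-1.6,0.5],0],
    [-1,[8,-2,0.5],0]
  ]
}}

```text
time: 24.55
tool_pos: [0.4321, 0.1563, 0.0981]
tool_rot: [0.011, 0.478, 0.878, 0.01]
wrist_force: [4.6, -4.0, 0.1]
width: 0.0
```

```bash
python3 be.py .27; python3 - <<'E'
from ov import *
im=grab_frame("side");cv2.imwrite("pics/side15.png",im)
print(fitcub([(camera_info("side"),im)],.5598,.237,.026,.141,.179,"blue"))
draw("side","pics/side15.png",.5598,.237,.115,-146.5,"pics/ov15.png",[.50,.2,.13],(40,30),10,bend=.26)
E
```

```text
handle yaw -162.0 bend est 0.271 lever 0.1085 Fperp 5.2 Falong -3.16 pin torque 0.56
bend 0.27 t 24.55 tcp [0.4321 0.1563 0.0981] yawy 32.85 tilt 1.72 F [ 4.62 -3.97  0.08] M [-0.79 -1.14 -0.12] w 0.0 q6 1.35
shift mm [ 1.1 -4.4  1. ] roll -0.0025
(np.float64(0.5603267385188961), np.float64(0.23705818243332388), np.float64(35.217473849286876), np.float64(0.08431249856948853))
```

View pics/ov15.png

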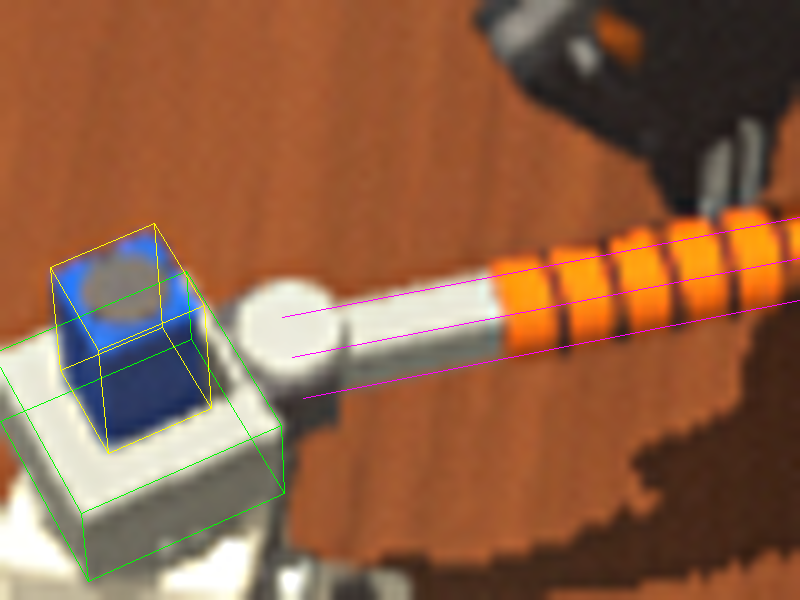

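The joint has tripped. The overlay puts the bend at about 0.26 rad, and the pin torque was steady at about 0.55–0.65 Nm. I'm backing the finger off now.

Request:
{"name": "move_arm", "arguments": {
  "moves": [
    [-1,[-2,0,0],0],
    [-1,[-5,0,0],0],
    [-1,[-12,0,0],0],
    [-1,[-20,0,0],0],
    [-1,[-25,0,-10],0],
    [-1,[-25,0,-40],0],
    [-1,[-25,0,-80],0],
    [-1,[-25,0,-110],0]
  ]
}}

```text
time: 25.27
tool_pos: [0.4424, 0.1343, 0.2112]
tool_rot: [0.011, 0.478, 0.878, 0.011]
wrist_force: [-0.0, 0.4, 0.6]
width: -0.0001
```

Request:
{"name": "move_arm", "arguments": {
  "moves": [
    [-1,[-15,-10,-10],0],
    [-1,[-40,-30,-15],0],
    [-1,[-70,-50,-15],0],
    [-1,[-100,-60,-15],0],
    [-1,[-100,-60,-15],0],
    [-1,[-100,-60,-15],0],
    [-1,[-100,-60,-15],0],
    [-1,[-100,-60,-15],0]
  ]
}}

```text
time: 25.93
tool_pos: [0.4457, 0.0182, 0.2255]
tool_rot: [0.011, 0.478, 0.878, 0.011]
wrist_force: [-0.4, -0.3, 0.5]
width: -0.0001
```

```bash
python3 go.py .43 .15 .2; python3 - <<'E'
from ov import *
for n in("side","top"): cv2.imwrite(f"pics/{n}16.png",grab_frame(n))
V={n:(camera_info(n),cv2.imread(f"pics/{n}16.png")) for n in("top","side")}
print(fitcub([V["side"]],.5598,.237,.026,.141,.179,"blue"),fitcub([V["top"]],.562,.237,.026,.141,.179,"blue"))
draw("side","pics/side16.png",.5598,.237,.115,-146,"pics/ov16.png",[.50,.2,.13],(40,30),10,bend=.26)
cv2.imwrite("pics/t16.png",cv2.resize(V["top"][1][130:230,80:230],(750,500),interpolation=cv2.INTER_CUBIC))
for n in("top","side"):
    ci=V[n][0];R=cv2.Rodrigues(np.array(ci["rvec"],float))[0]; t=np.array(ci["tvec"],float).ravel()
    for tg in("wrench_knob","wrench_socket","handle_end","jar_center","cast_center","burs_center"):
        for d in finder.landmark_of(tg,n)[:2]: print(n,tg,round(d["confidence"],2),np.round(R.T@(np.array(d["point"])-t),4))
E
```

```text
t 25.93 tcp [0.4457 0.0182 0.2255] yawy 32.86 tilt 1.78 F [-0.37 -0.28  0.53] M [-0.03  0.03  0.07] w -0.0001 q6 1.03
shift mm [119.4  57.5  26.3] roll 0.0
(np.float64(0.5599362814744974), np.float64(0.23818850877689562), np.float64(37.334377370338814), np.float64(0.15978899598121643)) (np.float64(0.5669462233886255), np.float64(0.23990186652532433), np.float64(65.01227273143056), np.float64(0.6101661324501038))
top wrench_knob 0.74 [ 0.6067 -0.5852  0.0459]
top wrench_socket 0.97 [ 0.6115 -0.5893 -0.0023]
top wrench_socket 0.72 [0.5635 0.2398 0.1149]
top handle_end 0.73 [0.5585 0.236  0.156 ]
top jar_center 0.66 [ 0.4661 -0.0067  0.0235]
top cast_center 0.62 [0.6851 0.0251 0.0184]
side wrench_knob 0.92 [ 0.6058 -0.5841  0.0454]
side wrench_knob 0.56 [0.559  0.2351 0.1579]
side wrench_socket 0.93 [0.5598 0.2401 0.1159]
side wrench_socket 0.78 [ 0.6036 -0.5855  0.0021]
side handle_end 0.74 [0.4204 0.1635 0.1244]
side handle_end 0.7 [ 0.6561 -0.4345  0.0109]
side jar_center 0.65 [ 0.4637 -0.0034  0.0238]
side cast_center 0.54 [0.6786 0.024  0.0163]
side cast_center 0.18 [ 0.5491 -0.2173  0.0049]
side burs_center 0.89 [0.5789 0.3524 0.0134]
```

View pics/ov16.png

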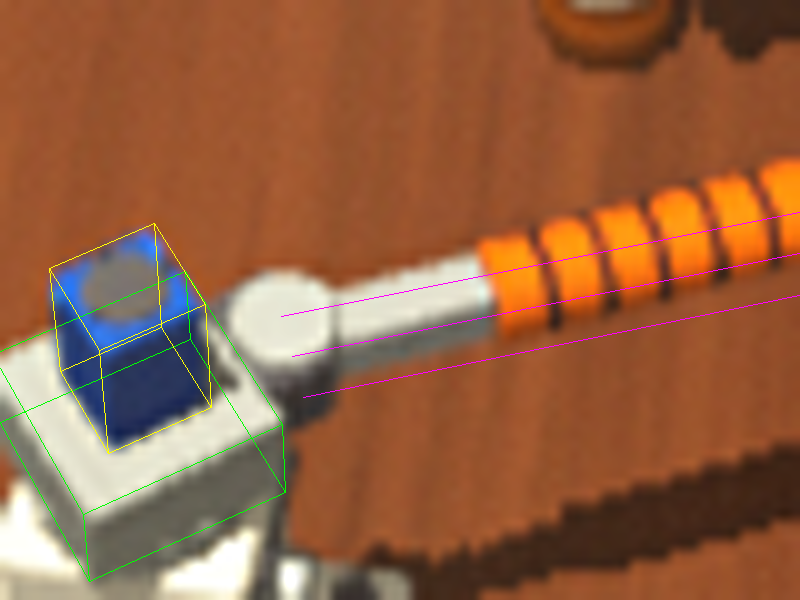

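View pics/t16.png

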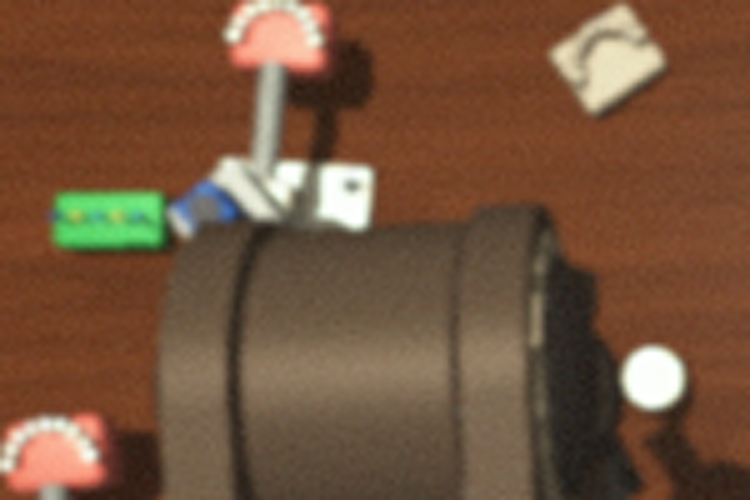

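Request:
{"name": "move_arm", "arguments": {
  "moves": [
    [-1,[-40,-20,-10],0],
    [-1,[-80,-40,-20],0],
    [-1,[-120,-55,-30],0],
    [-1,[-150,-70,-30],0],
    [-1,[-180,-80,-30],0],
    [-1,[-210,-90,-30],0],
    [-1,[-220,-90,-30],0],
    [-1,[-220,-90,-30],0]
  ]
}}

```text
time: 27.3
tool_pos: [0.489, -0.2185, 0.2535]
tool_rot: [0.01, 0.48, 0.877, 0.011]
wrist_force: [1.0, 1.2, -0.4]
width: 0.0
```

```bash
python3 - <<'E'
from ov import *
for n in("side","top"): cv2.imwrite(f"pics/{n}17.png",grab_frame(n))
print(robot.read_state()["tool_pos"])
V={n:(camera_info(n),cv2.imread(f"pics/{n}17.png")) for n in("top","side")}
print(np.round(fitcub([V["side"]],.5598,.237,.026,.141,.179,"blue"),4),np.round(fitcub([V["top"]],.562,.237,.026,.141,.179,"blue"),4))
draw("side","pics/side17.png",.5598,.237,.115,-144,"pics/ov17s.png",[.50,.2,.13],(40,30),10,bend=.2)
draw("top","pics/top17.png",.562,.237,.115,-144,"pics/ov17t.png",[.49,.2,.13],(40,30),10,bend=.2)
E
```

```text
[ 0.48828484 -0.21599705  0.25406004]
[ 0.5599  0.2382 37.3344  0.1598] [ 0.5632  0.2383 46.5771  0.2113]
```

View pics/ov17s.png

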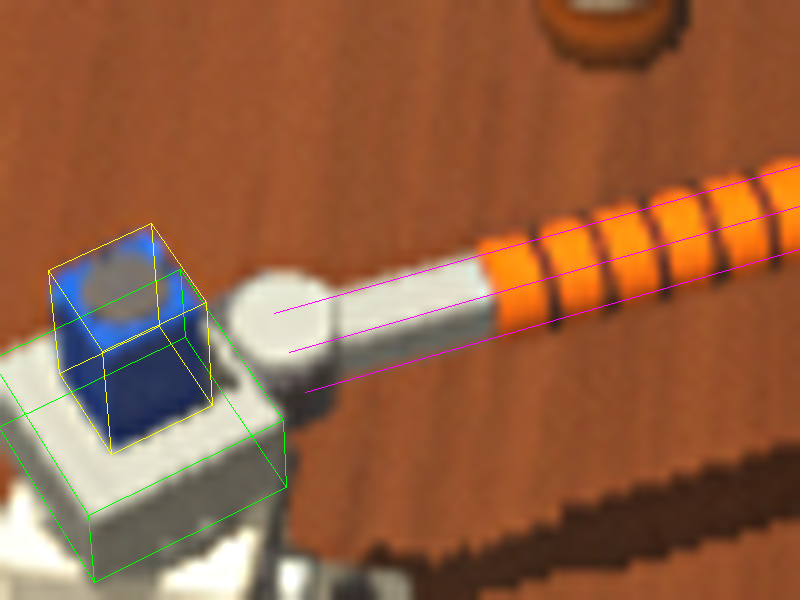

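View pics/ov17t.png

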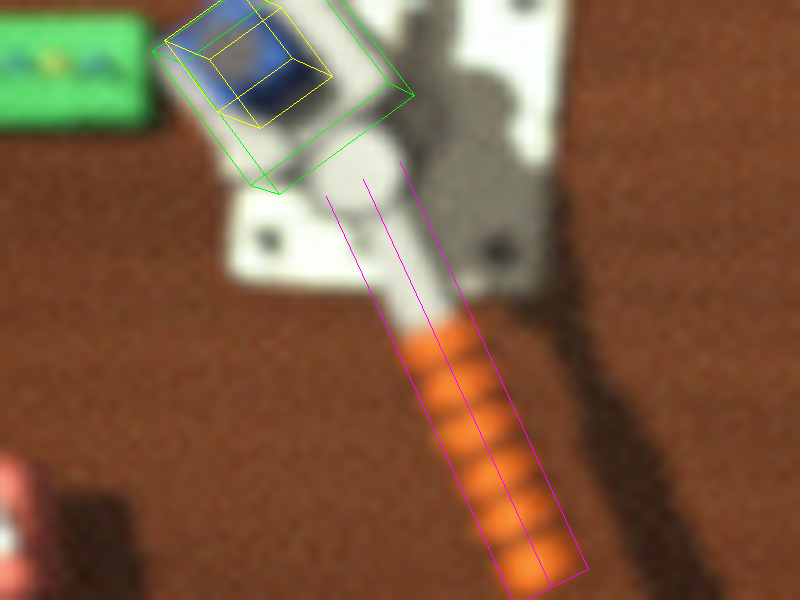

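```bash
python3 go.py .48 -.216 .254; python3 -c "
from station import robot
print(robot.job_done())"
```

```text
t 27.4 tcp [ 0.4883 -0.216   0.2541] yawy 32.79 tilt 1.74 F [-0.17 -0.51  1.23] M [-0.03  0.03 -0.01] w 0.0 q6 0.57
shift mm [ 4.5 -7.  -0.2] roll 0.0
the job is handed in; nothing more can be done
None
```

I took the wrench from the tray, seated its socket on the white post's bolt, and swung the handle clockwise until the joint tripped. Then I let go and handed the job in at 27.4 s. No verdict was reported.

**Seating:** The first two tries rested on the bolt head without entering. After a correction of about 2 mm the socket went fully down, and the side-view overlay matches an underside at the collar's height of 115 mm.

**Swing:** On my first push the finger rode up over the handle. I backed off, went in about 15 mm lower and pushed again. The joint tripped at about 6 to 7 N on the handle, a pin torque of about 0.65 to 0.74 Nm. The highest force I read was about 7 N, against the 13 N limit.

**Last checks:**
- **Bend:** the two estimates disagree. The pictures give about 0.20 rad, with the head's yaw uncertain by 1 to 2 degrees. The finger's travel gives about 0.24 to 0.27 rad. Both are above the required 0.14, but the lower one is under the 15 degrees asked for.
- **Wrench:** its position agrees with the bolt within about 1 to 2 mm.
- **Surroundings:** the jar, cast and bur block measured within 4 mm of where they started.
- **Arm:** it is well clear and touches nothing.

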